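Snap a glass ornament's hanger clasp shut with vise-held pliers

ROBOT

A 6-joint arm with a two-finger parallel gripper is mounted at the origin on the work surface. World frame = base frame: x ahead of the robot, y to its left, z up, the work surface at z = 0. Lengths are in m, angles in rad, forces in N, time in s.
With the tool pointing down it reaches from about 0.375 to 0.9 m from the base axis. Payload 3.1 kg.
Tool frame: the origin (TCP) lies on the centre line of the jaws, within the pads' length; the fingertips stand 25 mm ahead of it and the grasp point (between the pads) lies 6 mm ahead of it (manip.tips_ahead is the distance from the TCP to the fingertips, in m); z points along the fingers, y is the direction in which the jaws open and shut (so a half turn about z gives the same grasp; the last joint's range is limited). The gripper opens to 85 mm and grips with 20 to 120 N. Pads are 22 mm wide; open, the fingers measure 114 mm over their backs; the gripper's body (76 mm by 85 mm) begins 54 mm behind the grasp point. The pads swing forward as they close: fully open they stand 13 mm farther back than shut.
Start: joints at [-1.504, 0.527, 1.433, -0, 1.181, -0.178], TCP at [0.152, -0.606, 0.256] pointing down, gripper open.
Joint ranges: [-3.08, 3.08], [-0.75, 2.2], [0.22, 2.44], [-1.43, 4.57], [0, 2.65], [-2.85, 2.85]. Speed limits (rad/s): [2.79, 2.79, 3.14, 3.14, 3.14, 3.14].

INTERFACE

Orientations are given as a unit quaternion [x, y, z, w].
In Python, from station import manip gives the robot as it stands.
- The arm moves only by the tool play_rows, never from a script. Its argument "steps" is a list that holds one entry, the list of rows, each a list of 6 numbers: the shift along the tool's x, y, z in m, then the turn, a rotation vector about the tool's x, y, z in degrees. In form: [[[x, y, z, rx, ry, rz], ...]]. A call has 1 to 10 rows; each row shifts and turns the commanded pose from where the row before left it, along the tool's axes as they then stand; what a row does not reach is not made up. A row lasts 1/8 s, in which the tool goes at most 62.5 mm and 10.7 degrees, less where a joint would pass 70% of its speed; a pose out of reach is approached as far as the arm can. A call is refused whole if a number of a shift passes 0.0625 or a number of a turn 10.7, either way. A call with a gripper value outside its range is refused whole. "fingers" is the opening, from 0 (shut) to 1 (fully open), set as the call begins (left out, the last holds). The fingers move at their own pace and stop on an object; "squeeze" is the grip in N (left out, the last holds). Time passes only in rows, so rows that do not move let the fingers close. It gives the time, the measured TCP pose, the force and the opening at its end, in the units of the state.
- manip.sense(): the state, without advancing time (a new reading comes with each control period).
- manip.snapshot(name): name is "side" or "top" or "wrist"; returns a dict with "img" (480x640x3 uint8, red, green, blue), "K" (3x3 intrinsics, pixels), "k1" (the pictures are not rectified: a ray, as slopes to the right and down, at radius r is drawn at 1 + k1 r^2 times it, then the intrinsics apply), "world_from_camera" (4x4, takes a point from camera to world coordinates). Camera axes: x right, y down, z forward; pixel columns grow to the right and rows downward; lengths in m; the calibration is good to about 2 mm. A picture is of the moment at which its call begins. There is no depth.
- manip.sign_off(): hands the job in, once; it reports no verdict.
Trained networks look in a picture, given as the dict that the camera call returned (one of the last four; its "shot" number tells which), for a name from the list of things; names that differ only in an ending like _2 or _b are one class to them, and where a whole thing is asked for, a point or a joint stands for the part that bears it (a point fixed in the world has none). Each returns a list of dicts, best first, with "score" (0 to 1); they miss things now and then, are a little off and sometimes report something else, mostly with a low value. They report only what shows in the picture. A call takes as long as a camera call. They do not tell look-alikes from the thing itself.
- manip.regions_of(label, picture): "pixels" (480x640 bool, what is visible of it) and "rect" ([left, top, right, bottom] in pixels, round what is visible of it).
- manip.pinpoint(label, picture): "point" ([column, row] in pixels: a listed point, or the origin of a listed thing).
The state is a dict: "t": time; "q": joint angles; "qd": joint speeds; "tau": joint torques, N m; "tcp_pos": TCP position; "tool_rot": TCP orientation; "force": force on the tool from outside, world axes, zero at the start; "ft_torque": the same for the moment, N m; "finger_gap": opening from 0.0 (shut) to 1.0 (fully open).
Only numpy, scipy, OpenCV 4.12 (cv2) and the standard library are available. Lean on these libraries where they do the work, as an engineer would, in place of code of your own. Each camera call takes 0.05 s, during which the arm holds its last target.

TASK

The blue glass ornament in the wooden rack still has its brass hanger clasp open. Stand it in the groove of the wooden rest beside the vise so that the clasp's press stud is between the dies of the clamped pliers, let go of it, and push the pliers' free handle until the stud clicks together, gently: feel for the click and do not lean on the handle past it. Then let the handle spring back and stand the ornament upright back in the free slot of the rack, leaving everything else where it is.

Things in the scene. Friction and masses are not known exactly. Their poses are not given: they have to be found in the camera images.
- ornament_center (a point): Centre of the blue ornament: leaded glass panel 70 mm long (own x), 10 mm thick (own y), 56 mm high (own z up), 0.25 kg, standing on its long edge; the point is 28 mm above its underside. Brass hanger, 16 mm high at mid height, sticks out to own +x as far as 78 mm from here. Pinch the panel across its thickness from above; in a slot or groove its lower 15 mm are inside the wood.
- clasp (a joint): Angle of the ornament's hinged clasp leaf (rad): about 0 at the start = open, 0.26 = shut and snapped. The leaf is hinged 40 mm from the ornament's centre, stands out to own -y and stays where it is put until the stud's ball meets its spring catch at about 0.11. Pressing on from there takes 15 to 20 N at the stud; past about 0.2 it snaps shut by itself and holds.
- stud (a point): The press stud's axis at mid thickness of the panel, on the ornament 70 mm from its centre along own +x, same height as the centre. Back of the stud 7.5 mm to own +y, cap of the closed clasp 7 mm to own -y, of the open clasp up to 16 mm.
- vise_pliers: Pliers lying level, one handle clamped in a small blue bench vise; all fixed on a board. Origin on the table under the place between the dies, z up, own +x from the mouth back to the handles (rivet at x 45 mm). Flat fixed die on own +y (face at 8.5 mm), moving die on own -y, 27 to 38 mm from it when open: its screw is set differently each time, so the handle's way to the click is unknown.
- nest (a point): Point between the dies, 85 mm above the table, where the stud belongs; axes as vise_pliers. The vise (up to 95 mm high) is on the own -y side, x 80 to 150 mm; nothing stands on the free handle's outer (+y) side.
- handle (a joint): Angle of the pliers' free handle (rad): 0 = sprung open, grows as it is pushed shut. The stud meets its catch at 0.19 to 0.46, clicks at 0.28 to 0.56 and the dies are fully shut 0.05 to 0.1 later, all by the unknown setting of the moving die; a spring brings the handle back to 0.
- handle_grip (a point): Point on the axis of the free handle (red, 13 mm round bar, level, 85 mm above the table), 110 mm behind the rivet, 15 mm from its end. Push it towards own -y of vise_pliers; it swings level about the rivet, 30 to 70 mm. Up to 6 N moves it against its spring, the click takes 8 to 13 N, then the force drops to 2 to 8 N; with the dies shut it rises steeply. Over 16 N crushes the stud.
- rack: Fixed wooden rack, 105 mm along own x, 205 mm along own y, with three parallel slots along own x, 75 mm apart, 13 mm wide with flared mouths, floor 12 mm and top 27 mm above the table. Origin on the table at the middle. Ornaments stand in it with their hangers to own +x.
- slot0 (a point): Where the centre of an ornament standing in the slot at the rack's own y = -75 mm is (40 mm above the table).
- slot1 (a point): The same for the middle slot.
- slot2 (a point): The same for the slot at the rack's own y = +75 mm.
- green_center (a point): Centre of a finished green ornament of the same shape with its clasp shut, standing in another slot; to be left alone.
- amber_center (a point): Centre of a finished amber and red ornament of the same shape with its clasp shut, standing in another slot; to be left alone.
- flux: White bottle, 48 mm wide, 110 mm high; to be left alone.
- stud_jar: Glass jar with brass lid, 60 mm wide, 60 mm high; to be left alone.
- cutter: Brass and green glass cutter lying on the table; to be left alone.
- running_pliers: Blue-handled glass running pliers lying on the table; to be left alone.
- brush: Brush lying on the table; to be left alone.
- solder: Metal spool, 52 mm wide, 50 mm high; to be left alone.
- rest (a point): Floor of the groove in the wooden rest, 57 mm above the table, at the point where the middle of the ornament's underside belongs (70 mm before nest, axes as vise_pliers). The groove runs along own x, 74 mm long, 13 mm wide with a flared mouth, 15 mm deep, with an end stop 37.5 mm behind this point (own -x). The ornament's own x must point the same way.
Not all that is in view belongs to the job. Of the things shaped like the rack, the wooden one is meant.

How it is judged:
By the outcome, as a careful person would: the job done as asked, in the order asked, and still so for the second after the job is handed in, with the robot touching nothing.
It also fails if it takes over 72 s, if anything falls off the work surface, if the arm or the gripper's body presses on something with over 40 N, if the wrist force passes 120 N, or if a joint passes its speed limit or range.

## Working session

There is one attempt and no reset: what is moved stays moved. The work goes in short steps, Python scripts to look and compute and a tool call to move; the robot and the scene stay as the last step left them, time stands still between calls to the robot, and variables do not carry over. Pictures are saved under pics/ and viewed, and the job is handed in when it is done.

Besides the shell and the picture viewer there is one more tool, called after "Request:" as name(argument=value, ...) on one line, values as JSON. play_rows: Moves the arm, as the interface text tells. Its arguments: {"type":"object","properties":{"steps":{"type":"array"},"fingers":{"type":"number"},"squeeze":{"type":"number"}},"required":["steps"]}

```bash
ls; mkdir -p pics
cat > h.py <<'E'
import numpy as np, cv2
from station import manip
def snap(n,f=None):
    p=manip.snapshot(n)
    if f: cv2.imwrite('pics/'+f,p['img'][:,:,::-1])
    return p
def ray(p,uv):
    K=p['K'];x=(uv[0]-K[0,2])/K[0,0];y=(uv[1]-K[1,2])/K[1,1]
    d=cv2.undistortPoints(np.array([[[uv[0],uv[1]]]],float),K,np.array([p['k1'],0,0,0,0.]))[0,0]
    T=p['world_from_camera'];v=T[:3,:3]@np.array([d[0],d[1],1.]);return T[:3,3],v
def onz(p,uv,z):
    o,v=ray(p,uv);return o+v*(z-o[2])/v[2]
def proj(p,X):
    T=np.linalg.inv(p['world_from_camera']);c=T[:3,:3]@np.array(X)+T[:3,3];a=c[:2]/c[2];a=a*(1+p['k1']*(a@a));return p['K'][:2,:2]@a+p['K'][:2,2]
E
python3 - <<'E'
from h import *
for n in('side','top','wrist'):
    p=snap(n,n+'0.png');print(n,p['world_from_camera'][:3,3].round(3),p['k1'])
    if n!='wrist':
        for l in 'ornament_center stud vise_pliers nest handle_grip rack slot0 slot1 slot2 green_center amber_center rest'.split():
            r=manip.pinpoint(l,p);print(l,[(np.round(a['point']),round(a['score'],2)) for a in r][:3])
print(manip.sense())
E
```

```text
pics
side [-0.513 -0.425  1.106] 0.037759107475740745
ornament_center [(array([433., 274.]), 0.61)]
stud [(array([402., 269.]), 0.88)]
vise_pliers [(array([283., 233.]), 0.89), (array([430., 285.]), 0.22)]
nest []
handle_grip []
rack [(array([428., 286.]), 0.72), (array([368., 366.]), 0.61)]
slot0 [(array([430., 275.]), 0.91), (array([368., 355.]), 0.8), (array([427., 297.]), 0.76)]
slot1 [(array([430., 275.]), 0.91), (array([368., 355.]), 0.8), (array([427., 297.]), 0.76)]
slot2 [(array([430., 275.]), 0.91), (array([368., 355.]), 0.8), (array([427., 297.]), 0.76)]
green_center [(array([431., 252.]), 0.65)]
amber_center []
rest [(array([312., 228.]), 0.66), (array([203., 168.]), 0.58)]
top [0.306 0.006 1.362] -0.020956985836140505
ornament_center [(array([438., 227.]), 0.49)]
stud [(array([411., 231.]), 0.79), (array([434., 197.]), 0.17)]
vise_pliers [(array([292., 224.]), 0.85), (array([319., 223.]), 0.19)]
nest [(array([292., 220.]), 0.74)]
handle_grip [(array([233., 240.]), 0.63)]
rack [(array([436., 229.]), 0.91)]
slot0 [(array([435., 198.]), 0.98), (array([429., 308.]), 0.91), (
[... 376 characters left out ...]
226 -0.587  0.373] -0.011160761849474876
{'t': 1.35, 'q': array([-1.50345867e+00,  5.27519288e-01,  1.43265464e+00,  4.44765676e-06,
        1.18143272e+00, -1.78481928e-01]), 'qd': array([ 0.00073682,  0.00067269, -0.00170027, -0.00085543,  0.00077873,
        0.00026162]), 'tau': array([-8.99247352e-04, -4.42328095e+01, -1.78415930e+01, -3.23420536e-04,
        9.74422219e-04, -3.93578583e-07]), 'tcp_pos': array([ 0.15213469, -0.60619321,  0.25631301]), 'tool_rot': array([ 9.92456199e-01,  1.22599724e-01,  2.44302833e-06, -6.87543884e-06]), 'force': array([-0.3366176 ,  0.42120706, -0.41847853]), 'ft_torque': array([-0.02779385,  0.04339526, -0.0266502 ]), 'finger_gap': 1.0015993234774452}
```

View pics/side0.png

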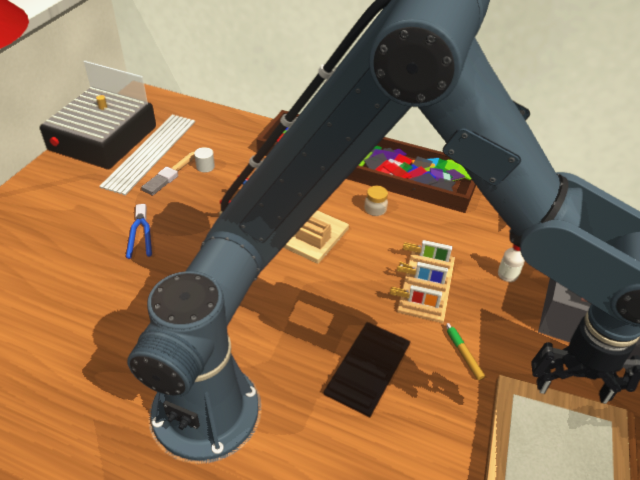

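View pics/top0.png

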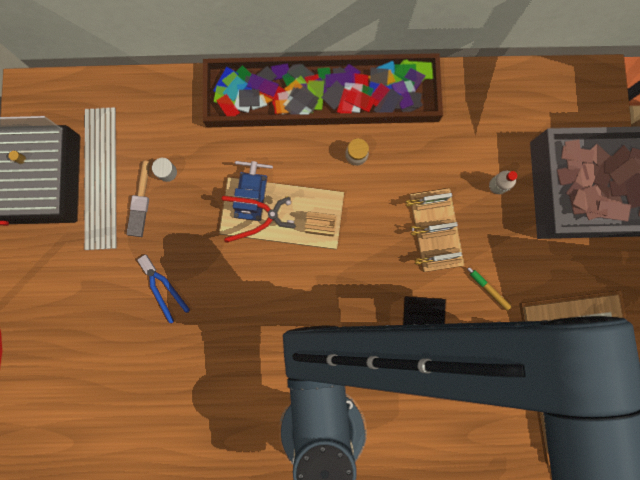

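View pics/wrist0.png

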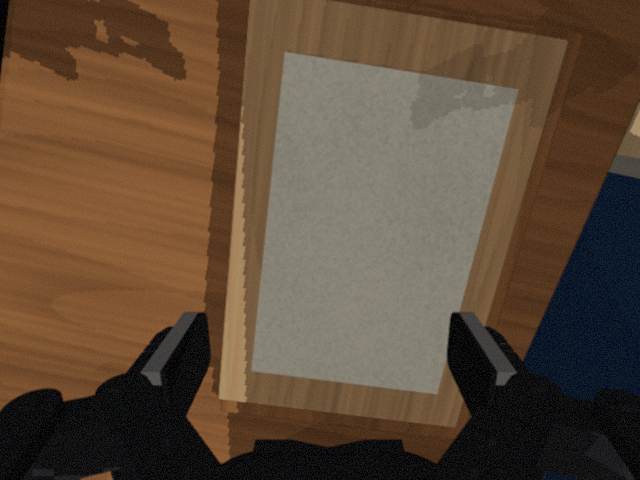

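Run:
```python
import cv2
im=cv2.imread('pics/top0.png');cv2.imwrite('pics/top0a.png',cv2.resize(im[160:340,210:510],(800,480),interpolation=cv2.INTER_CUBIC))
im=cv2.imread('pics/side0.png');cv2.imwrite('pics/side0a.png',cv2.resize(im[190:320,200:470],(800,385),interpolation=cv2.INTER_CUBIC))
```

```text
(no output)
```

View pics/top0a.png

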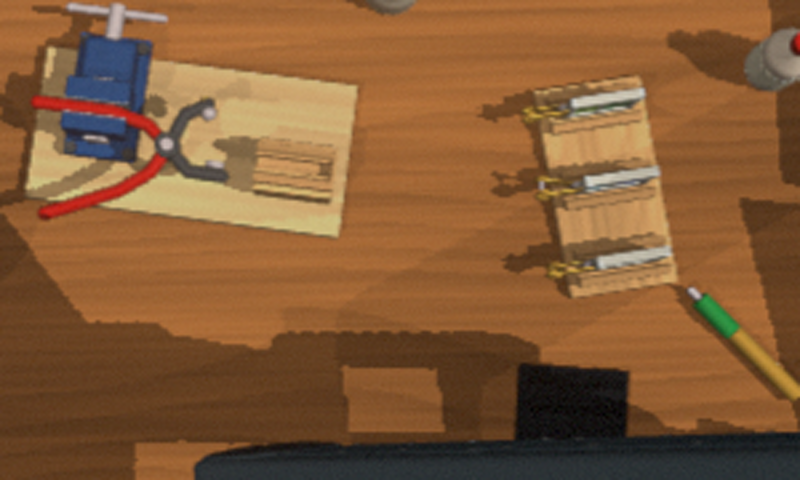

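View pics/side0a.png

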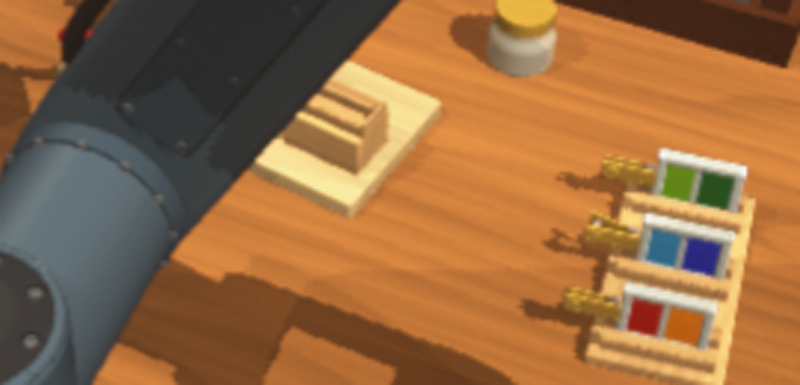

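Run:
```python
from h import *
p=snap('top');s=snap('side')
for n,uv,z in [('orn',(438,227),.04),('stud',(411,231),.04),('slotA',(435,198),.04),('slotB',(442,258),.04),('nest',(292,220),.085),('vp',(292,224),0),('handle',(233,240),.085),('rest',(320,224),.057)]:
    print(n,onz(p,uv,z).round(4))
for n,uv,z in [('orn',(433,274),.04),('stud',(402,269),.04),('rest',(312,228),.057),('vp',(283,233),0)]: print('s',n,onz(s,uv,z).round(4))
w=manip.snapshot('wrist');T=w['world_from_camera'];print(T.round(3),w['K'])
```

```text
orn [ 0.5012 -0.3066  0.04  ]
stud [ 0.4926 -0.2378  0.04  ]
slotA [ 0.576  -0.3028  0.04  ]
slotB [ 0.4223 -0.3126  0.04  ]
nest [0.5204 0.0603 0.085 ]
vp [0.5241 0.0641 0.    ]
handle [0.4745 0.2049 0.085 ]
rest [ 0.5133 -0.0082  0.057 ]
s orn [ 0.5022 -0.3168  0.04  ]
s stud [ 0.4871 -0.2465  0.04  ]
s rest [ 0.5094 -0.0071  0.057 ]
s vp [0.5168 0.0755 0.    ]
[[ 0.244 -0.926 -0.289  0.226]
 [-0.97  -0.232 -0.073 -0.587]
 [ 0.001  0.298 -0.955  0.373]
 [ 0.     0.     0.     1.   ]] [[410.19766814   0.         328.21239369]
 [  0.         410.19766814 238.90633961]
 [  0.           0.           1.        ]]
```

```bash
cat >> h.py <<'E'
from scipy.spatial.transform import Rotation as R
def yaw():
    m=R.from_quat(manip.sense()['tool_rot']).as_matrix();return np.degrees(np.arctan2(m[1,0],m[0,0])),m
def rows(target,ty,n):
    s=manip.sense();y0,m=yaw();p=s['tcp_pos'];d=(np.array(target)-p)/n;dy=(ty-y0)/n
    print('at',p.round(4),'yaw',round(y0,2),'tilt z',m[:,2].round(4))
    for i in range(n):
        mm=R.from_euler('z',dy*i,degrees=True).as_matrix()@m
        print((mm.T@d).round(4),round(-dy,2))
E
python3 - <<'E'
from h import *
rows([.502,-.309,.25],97,10)
E
```

```text
at [ 0.1521 -0.6062  0.2563] yaw 14.08 tilt z [-0.  0. -1.]
[ 0.0412 -0.0203  0.0006] -8.29
[ 0.0437 -0.0142  0.0006] -8.29
[ 0.0453 -0.0077  0.0006] -8.29
[ 0.0459 -0.0011  0.0006] -8.29
[0.0456 0.0055 0.0006] -8.29
[0.0443 0.012  0.0006] -8.29
[0.0421 0.0183 0.0006] -8.29
[0.039  0.0242 0.0006] -8.29
[0.0351 0.0296 0.0006] -8.29
[0.0305 0.0343 0.0006] -8.29
```

Request:
play_rows(steps=[[[0.041, -0.02, 0.001, 0, 0, -8.3], [0.044, -0.014, 0.001, 0, 0, -8.3], [0.045, -0.008, 0.001, 0, 0, -8.3], [0.046, -0.001, 0.001, 0, 0, -8.3], [0.046, 0.005, 0.001, 0, 0, -8.3], [0.044, 0.012, 0.001, 0, 0, -8.3], [0.042, 0.018, 0, 0, 0, -8.3], [0.039, 0.024, 0, 0, 0, -8.3], [0.035, 0.03, 0, 0, 0, -8.3], [0.03, 0.034, 0, 0, 0, -8.3]]], fingers=0.6)

```text
t: 2.75
tcp_pos: [0.5024, -0.3082, 0.2505]
tool_rot: [0.66, 0.751, -0.0, 0.0]
force: [0.8, -0.4, -0.3]
finger_gap: 0.6
```

Run:
```python
from h import *
s=manip.sense();print(s['t'],s['tcp_pos'].round(4),yaw()[0],s['q'].round(2),s['finger_gap'])
L='ornament_center stud rack slot0 slot1 slot2 green_center amber_center nest rest vise_pliers handle_grip'.split()
for n in('wrist','top','side'):
    p=snap(n,n+'1.png')
    for l in L:
        if n=='wrist' and l in('nest','rest','vise_pliers','handle_grip'):continue
        z={'rack':0,'nest':.085,'rest':.057,'vise_pliers':0,'handle_grip':.085}.get(l,.04)
        print(n,l,[(np.round(a['point'],1),onz(p,a['point'],z).round(4)[:2],round(a['score'],2)) for a in manip.pinpoint(l,p)][:3])
```

```text
2.75 [ 0.5024 -0.3082  0.2505] 97.36256929277805 [-0.74  0.49  1.53 -0.    1.12 -0.87] 0.5997614494653759
wrist ornament_center [(array([325.8, 207.4]), array([ 0.5002, -0.3069]), 0.66)]
wrist stud [(array([325., 121.]), array([ 0.491 , -0.2397]), 0.87)]
wrist rack [(array([235.3, 208.4]), array([ 0.419 , -0.3277]), 0.72), (array([ 12.8, 101.9]), array([ 0.2241, -0.2587]), 0.62), (array([324.2, 197.2]), array([ 0.4985, -0.3069]), 0.57)]
wrist slot0 [(array([327.6, 208.4]), array([ 0.5018, -0.3076]), 0.79), (array([232.1, 210.3]), array([ 0.4245, -0.3192]), 0.77), (array([ 73.3, 124.1]), array([ 0.2986, -0.2666]), 0.74)]
wrist slot1 [(array([327.6, 208.4]), array([ 0.5018, -0.3076]), 0.79), (array([232.1, 210.3]), array([ 0.4245, -0.3192]), 0.77), (array([ 73.3, 124.1]), array([ 0.2986, -0.2666]), 0.74)]
wrist slot2 [(array([327.6, 208.4]), array([ 0.5018, -0.3076]), 0.79), (array([232.1, 210.3]), array([ 0.4245, -0.3192]), 0.77), (array([ 73.3, 124.1]), array([ 0.2986, -0.2666]), 0.74)]
wrist green_center [(array([415.9, 214.8]), array([ 0.5744, -0.3036]), 0.92), (array([414.9, 208.1
[... 1882 characters left out ...]
01 , -0.2632]), 0.7)]
side slot2 [(array([431.7, 274.4]), array([ 0.4997, -0.3143]), 0.85), (array([429.8, 252.9]), array([ 0.5655, -0.2911]), 0.7), (array([383. , 329.7]), array([ 0.301 , -0.2632]), 0.7)]
side green_center [(array([433.6, 251.4]), array([ 0.5743, -0.2981]), 0.74)]
side amber_center [(array([420.6, 298.8]), array([ 0.4177, -0.3119]), 0.82)]
side nest [(array([290.7, 204.9]), array([0.536 , 0.0626]), 0.7), (array([375.6, 210.2]), array([ 0.6063, -0.1348]), 0.18)]
side rest [(array([310.8, 227.1]), array([ 0.5111, -0.0031]), 0.62)]
side vise_pliers [(array([287.6, 231. ]), array([0.5284, 0.0679]), 0.63)]
side handle_grip [(array([227.5, 204.6]), array([0.4711, 0.2041]), 0.63)]
```

View pics/wrist1.png

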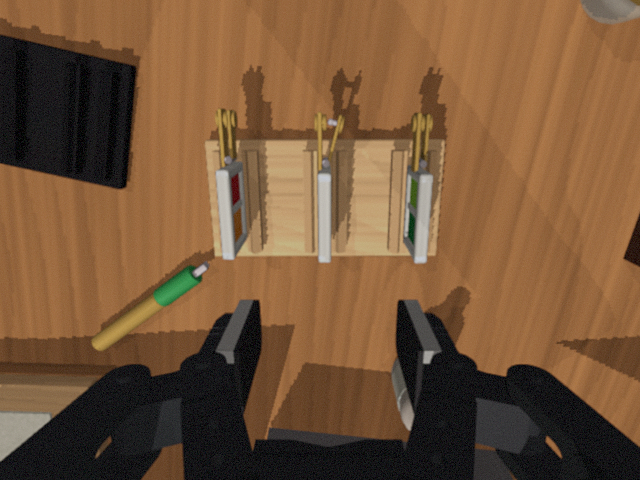

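View pics/side1.png

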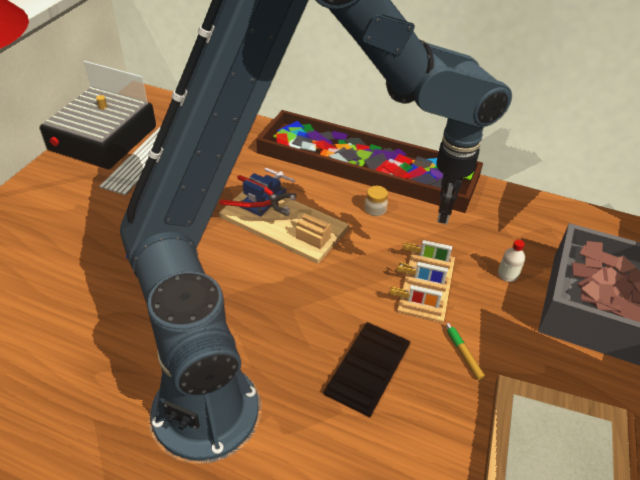

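Run:
```python
from h import *
im=cv2.imread('pics/wrist1.png');cv2.imwrite('pics/w1a.png',cv2.resize(im[95:275,205:445],(800,600),interpolation=cv2.INTER_CUBIC))
p=snap('wrist')
for a,b in (((325,172),(325,262)),):
    A=onz(p,a,.068);B=onz(p,b,.068);d=A-B;print(A,B,np.linalg.norm(d),np.degrees(np.arctan2(d[1],d[0])),(A+B)/2)
```

```text
[ 0.49456201 -0.27529928  0.068     ] [ 0.50302774 -0.34455075  0.068     ] 0.06976700120263371 96.96961532235012 [ 0.49879488 -0.30992502  0.068     ]
```

View pics/w1a.png

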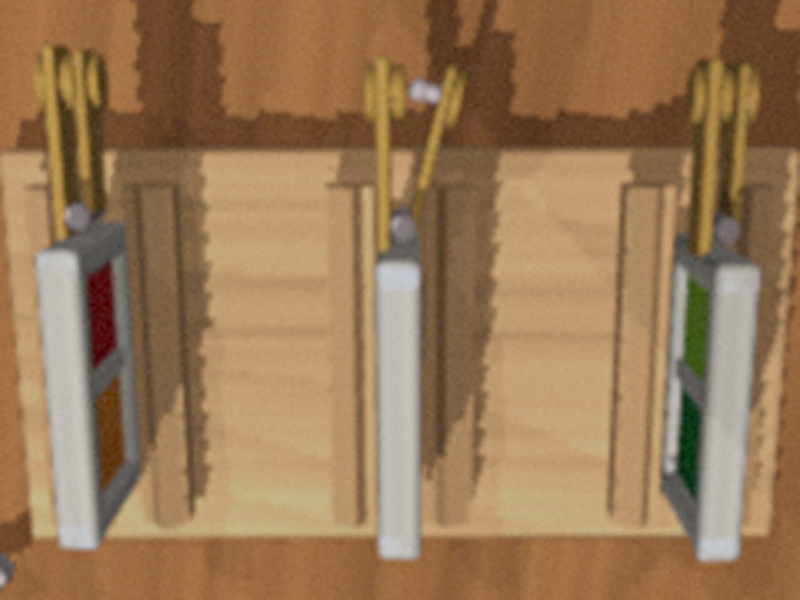

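Request:
play_rows(steps=[[[-0.001, -0.004, 0.02, 0, 0, 0.4], [0, 0, 0.04, 0, 0, 0], [0, 0, 0.04, 0, 0, 0], [0, 0, 0.03, 0, 0, 0]]])

```text
t: 5.05
tcp_pos: [0.497, -0.3104, 0.1188]
tool_rot: [0.665, 0.747, 0.0, -0.001]
force: [0.1, 0.5, -0.4]
finger_gap: 0.6
```

Run:
```python
from h import *
s=manip.sense();print(s['t'],s['tcp_pos'].round(4),yaw()[0],s['force'].round(2))
p=snap('wrist','w2.png')
for l in('ornament_center','stud'):
        print(l,[(np.round(a['point'],1),onz(p,a['point'],.04).round(4)[:2],round(a['score'],2)) for a in manip.pinpoint(l,p)][:3])
```

```text
5.05 [ 0.497  -0.3104  0.1188] 96.67868751152402 [ 0.07  0.47 -0.35]
ornament_center [(array([334.1, 266.6]), array([ 0.4997, -0.3089]), 0.88)]
stud [(array([332.5, 125.1]), array([ 0.4906, -0.2399]), 0.91)]
```

View pics/w2.png

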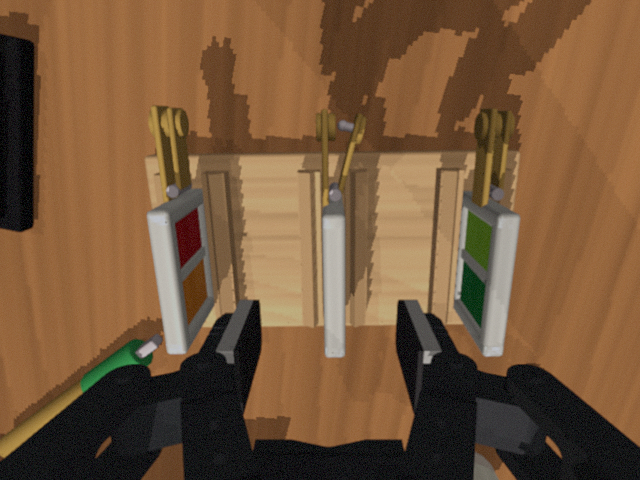

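Run:
```python
from h import *
p=snap('wrist')
A=onz(p,(333.5,205),.068);B=onz(p,(334.5,356),.068);d=A-B;print(A,B,np.linalg.norm(d),np.degrees(np.arctan2(d[1],d[0])),(A+B)/2)
rows(list(((A+B)/2)[:2])+[.059],96.9,3)
```

```text
[ 0.49398942 -0.27049767  0.068     ] [ 0.50319103 -0.34240982  0.068     ] 0.07249845776072185 97.29173091855725 [ 0.49859022 -0.30645375  0.068     ]
at [ 0.4975 -0.3108  0.1204] yaw 96.68 tilt z [-3.e-04  3.e-04 -1.e+00]
[0.0014 0.0005 0.0205] -0.07
[0.0014 0.0005 0.0205] -0.07
[0.0014 0.0005 0.0205] -0.07
```

Request:
play_rows(steps=[[[0.002, 0.001, 0.02, 0, 0, -0.3], [0, 0, 0.02, 0, 0, 0], [0, 0, 0.02, 0, 0, 0], [0, 0, 0.001, 0, 0, 0]]])

```text
t: 5.75
tcp_pos: [0.4984, -0.3089, 0.0599]
tool_rot: [0.663, 0.749, -0.0, 0.0]
force: [0.2, 0.3, 0.3]
finger_gap: 0.602
```

Request:
play_rows(steps=[[[0, 0, 0, 0, 0, 0], [0, 0, 0, 0, 0, 0], [0, 0, 0, 0, 0, 0], [0, 0, 0, 0, 0, 0], [0, 0, 0, 0, 0, 0]]], fingers=0, squeeze=35)

```text
t: 6.38
tcp_pos: [0.4987, -0.3092, 0.0606]
tool_rot: [0.663, 0.749, -0.0, 0.001]
force: [0.1, -0.3, 6.6]
finger_gap: 0.109
```

Run:
```python
from h import *
s=manip.sense();print(s['t'],s['tcp_pos'].round(4),yaw()[0],s['force'].round(2),s['ft_torque'].round(2),s['finger_gap'])
p=snap('wrist','w3.png')
for l in('ornament_center','stud'):
        print(l,[(np.round(a['point'],1),onz(p,a['point'],.04).round(4)[:2],round(a['score'],2)) for a in manip.pinpoint(l,p)][:3])
```

```text
6.375 [ 0.4987 -0.3092  0.0606] 96.99267170738125 [ 0.07 -0.35  6.63] [0.07 0.1  0.03] 0.10851624334106715
ornament_center [(array([329.6, 324.8]), array([ 0.4992, -0.3088]), 0.56)]
stud [(array([329. , 136.7]), array([ 0.4906, -0.2407]), 0.65)]
```

View pics/w3.png

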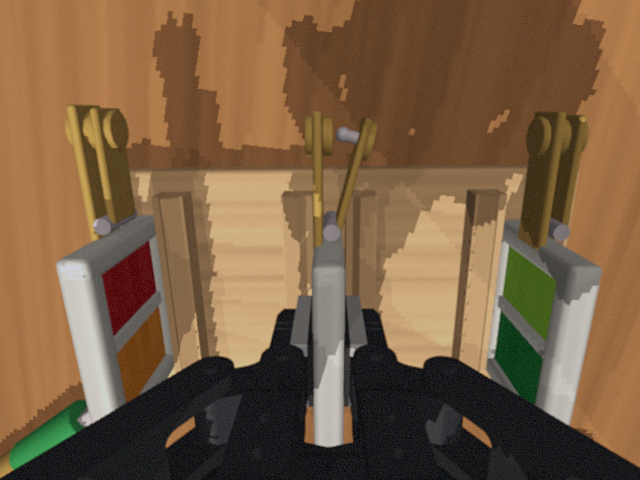

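Request:
play_rows(steps=[[[0, 0, -0.01, 0, 0, 0], [0, 0, -0.03, 0, 0, 0], [0, 0, -0.05, 0, 0, 0], [0, 0, -0.05, 0, 0, 0], [0, 0, -0.05, 0, 0, 0]]])

```text
t: 7.15
tcp_pos: [0.4973, -0.308, 0.2506]
tool_rot: [0.663, 0.749, -0.0, -0.001]
force: [1.1, 0.6, -2.3]
finger_gap: 0.11
```

Run:
```python
from h import *
s=manip.sense();print(s['t'],s['force'].round(2),s['finger_gap'])
rows([.512,-.085,.25],84.2,6)
```

```text
7.15 [ 1.12  0.64 -2.31] 0.10987758037717568
at [ 0.4973 -0.308   0.2506] yaw 96.98 tilt z [-0.0014  0.0012 -1.    ]
[0.0366 0.0069 0.0001] 2.13
[0.0368 0.0056 0.0001] 2.13
[0.037  0.0042 0.0001] 2.13
[0.0371 0.0028 0.0001] 2.13
[0.0372 0.0014 0.0001] 2.13
[0.0372 0.0001 0.0001] 2.13
```

Request:
play_rows(steps=[[[0.037, 0.007, 0, 0, 0, 2.1], [0.037, 0.006, 0, 0, 0, 2.1], [0.037, 0.004, 0, 0, 0, 2.1], [0.037, 0.003, 0, 0, 0, 2.1], [0.037, 0.001, 0, 0, 0, 2.1], [0.037, 0, 0, 0, 0, 2.2], [0, 0, 0, 0, 0, 0], [0, 0, 0, 0, 0, 0]]])

```text
t: 8.15
tcp_pos: [0.5121, -0.0857, 0.2493]
tool_rot: [0.741, 0.671, -0.0, 0.0]
force: [-0.7, -1.1, -2.6]
finger_gap: 0.109
```

```bash
cat > m.py <<'E'
from h import *
import sys
s=manip.sense();print(s['t'],s['tcp_pos'].round(4),round(yaw()[0],2),s['force'].round(2),round(s['finger_gap'],3))
p=snap('wrist',sys.argv[1])
for l in('ornament_center','stud','rest','nest','vise_pliers','handle_grip'):
    z={'rest':.057,'vise_pliers':0,'nest':.085,'handle_grip':.085}.get(l,s['tcp_pos'][2]-.0206)
    print(l,[(np.round(a['point'],1),onz(p,a['point'],z).round(4)[:2],round(a['score'],2)) for a in manip.pinpoint(l,p)][:3])
E
python3 m.py w4.png
```

```text
8.15 [ 0.5121 -0.0857  0.2493] 84.33 [-0.68 -1.12 -2.62] 0.109
ornament_center [(array([327.5, 326.3]), array([ 0.5116, -0.0859]), 0.84)]
stud [(array([328.4, 137.8]), array([ 0.5187, -0.0174]), 0.77)]
rest [(array([329.1,  11.1]), array([0.5263, 0.0548]), 0.71), (array([325.7, 102.9]), array([ 0.5181, -0.0036]), 0.58)]
nest []
vise_pliers []
handle_grip []
```

View pics/w4.png

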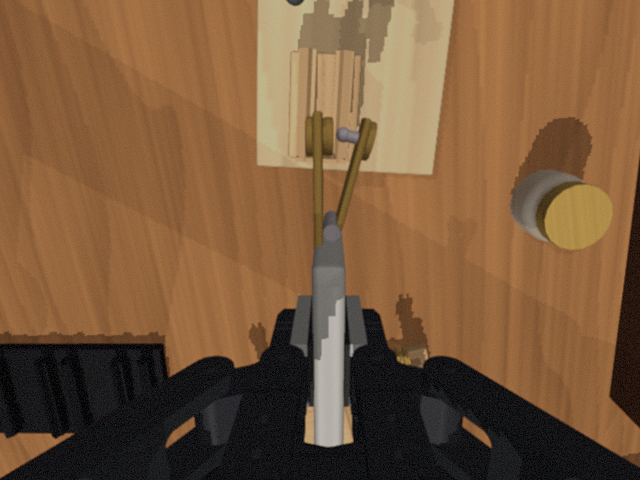

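Request:
play_rows(steps=[[[0, 0, 0, 0, 10.5, 0], [0, 0, 0, 0, 10.5, 0], [0, 0, 0, 0, 4, 0], [0, 0, 0, 0, 0, 0], [0, 0, 0, 0, 0, 0]]])

```text
t: 9.12
tcp_pos: [0.5123, -0.0856, 0.2493]
tool_rot: [0.724, 0.655, 0.16, -0.145]
force: [-0.4, 0.1, -2.9]
finger_gap: 0.108
```

```bash
python3 m.py w5.png
python3 - <<'E'
import cv2
im=cv2.imread('pics/w5.png');cv2.imwrite('pics/w5a.png',cv2.resize(im[0:260,180:480],(800,693))[:600])
E
```

```text
9.125 [ 0.5123 -0.0856  0.2493] 84.29 [-0.42  0.1  -2.92] 0.108
ornament_center [(array([328.6, 326.3]), array([ 0.513 , -0.0776]), 0.7)]
stud [(array([329. , 135.3]), array([ 0.5206, -0.0025]), 0.65)]
rest [(array([324.3, 219.1]), array([ 0.5169, -0.0052]), 0.83)]
nest [(array([326.7, 123.1]), array([0.5258, 0.0645]), 0.93)]
vise_pliers [(array([328.7, 155.9]), array([0.5278, 0.0673]), 0.87)]
handle_grip []
```

View pics/w5.png

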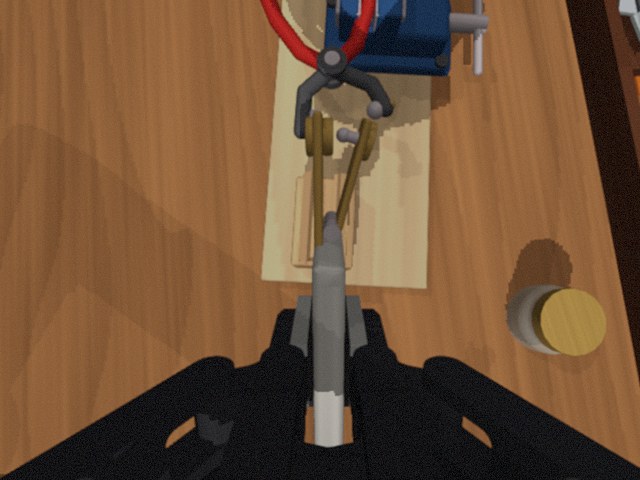

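View pics/w5a.png

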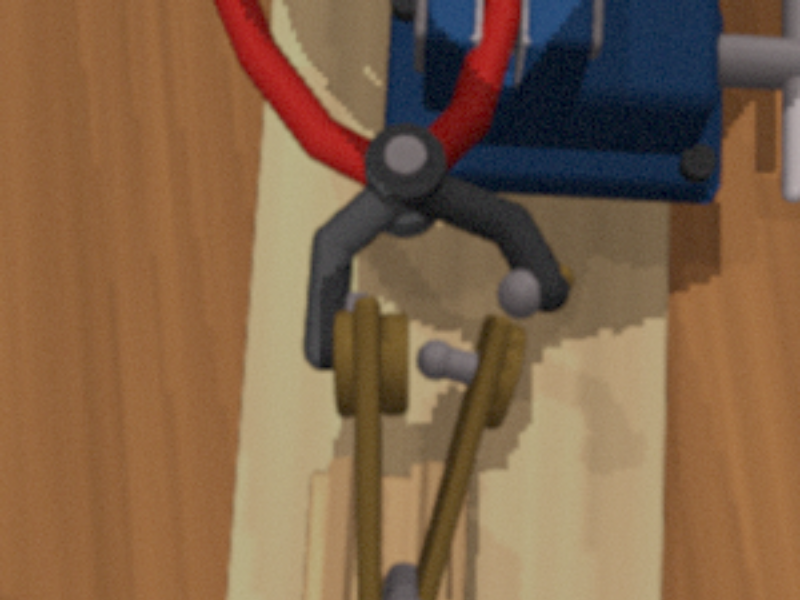

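Run:
```python
from h import *
p=snap('wrist');s=manip.sense();m=R.from_quat(s['tool_rot']).as_matrix()
for X in([0,0,.0206],[.07,0,.0206]): print(proj(p,s['tcp_pos']+m@X).round(1))
def ang(a,b,z):
    A=onz(p,a,z);B=onz(p,b,z);d=A-B;print(A.round(4),B.round(4),np.degrees(np.arctan2(d[1],d[0])).round(2),np.linalg.norm(d[:2]).round(4))
for z in (.01,.02): ang((281,62),(263,280),z);ang((432,95),(427,288),z)
for z in (.06,.072): ang((297,178),(293,265),z); ang((356,190),(353,268),z)
for X in ([.5169,-.0052,.057],[.5258,.0645,.085]): print(proj(p,X))
cv2.imwrite('pics/w5b.png',cv2.resize(p['img'][150:300,250:400,::-1],(600,600),interpolation=cv2.INTER_CUBIC))
t=snap('top','top5.png');cv2.imwrite('pics/top5a.png',cv2.resize(t['img'][160:280,200:380,::-1],(800,533),interpolation=cv2.INTER_CUBIC))
```

```text
[328.9 325.1]
[329.2 132.3]
[0.4901 0.165  0.01  ] [ 0.456  -0.0468  0.01  ] 80.84 0.2145
[0.6339 0.1162 0.01  ] [ 0.6046 -0.0688  0.01  ] 81.0 0.1873
[0.4908 0.1589 0.02  ] [ 0.4576 -0.0472  0.02  ] 80.84 0.2088
[0.6307 0.1114 0.02  ] [ 0.6022 -0.0687  0.02  ] 81.0 0.1823
[0.498  0.0313 0.06  ] [ 0.4885 -0.0396  0.06  ] 82.38 0.0715
[0.5451 0.0165 0.06  ] [ 0.5359 -0.0467  0.06  ] 81.69 0.0639
[0.4986 0.0278 0.072 ] [ 0.4894 -0.0405  0.072 ] 82.38 0.0689
[0.544  0.0135 0.072 ] [ 0.5351 -0.0474  0.072 ] 81.69 0.0615
[324.2862036  219.95116947]
[326.67106853 124.02115948]
```

View pics/w5b.png

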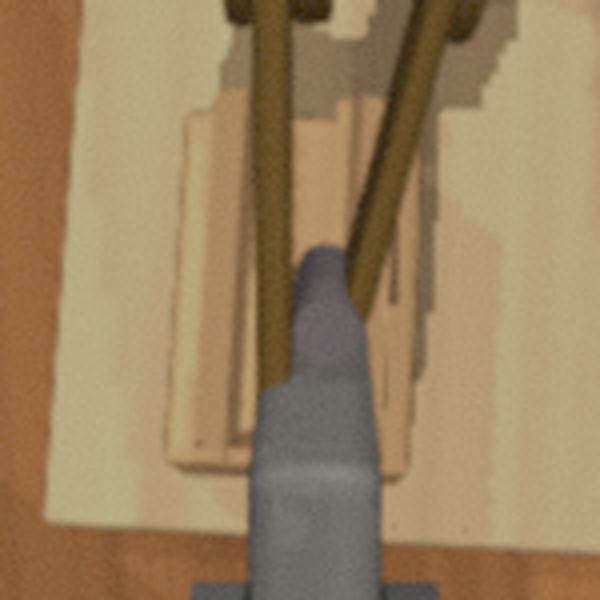

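View pics/top5a.png

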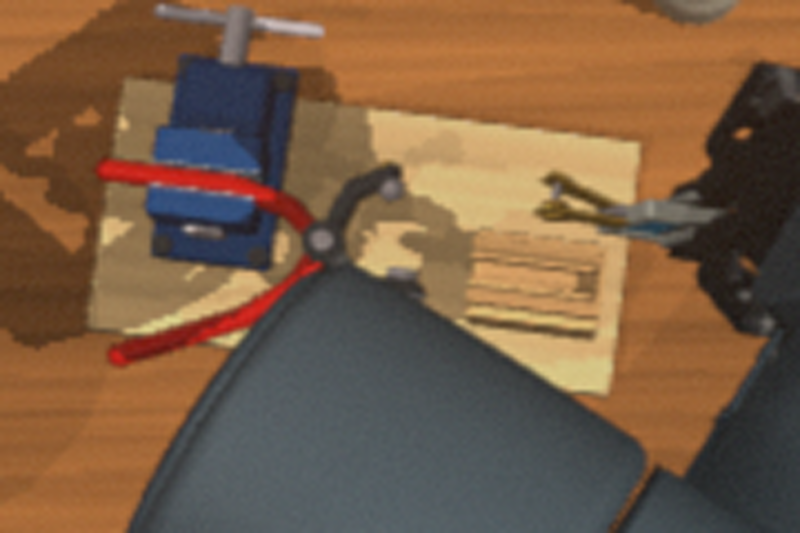

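Run:
```python
from h import *
p=snap('wrist','w6.png');g=cv2.GaussianBlur(p['img'],(0,0),1.0).astype(float)
b=g[:,:,2]
def edge(r0,c0,r1,c1,z,w=5,sgn=0,ch=2):
    pts=[]
    for r in np.linspace(r0,r1,25):
        r=int(round(r));c=c0+(c1-c0)*(r-r0)/(r1-r0)
        cs=np.arange(int(c-w),int(c+w)+1);d=np.gradient(g[r,:,ch])[cs]
        if sgn: d=d*sgn
        else: d=abs(d)
        k=np.argmax(d)
        if 0<k<len(cs)-1:
            den=d[k-1]-2*d[k]+d[k+1];o=.5*(d[k-1]-d[k+1])/den if den else 0
            pts.append(onz(p,(cs[k]+o,r),z)[:2])
    pts=np.array(pts)
    f=None
    for _ in range(3):
        q=np.polyfit(pts[:,1],pts[:,0],1);e=pts[:,0]-np.polyval(q,pts[:,1]);pts=pts[abs(e)<=2*e.std()+1e-5]
    print('angle',(90-np.degrees(np.arctan(q[0]))).round(2),'x at y=-.005',np.polyval(q,-.005).round(4),'std',e.std().round(5),len(pts))
print('board');edge(90,279,275,263.5,.015);edge(130,431,283,427,.015)
print('rest outer');edge(185,296.5,262,293,.072,sgn=1);
r=onz(p,(332,61),.095);print('rivet',r)
```

```text
board
angle 81.21 x at y=-.005 0.4609 std 0.00014 25
angle 81.27 x at y=-.005 0.6122 std 0.00014 25
rest outer
angle 81.22 x at y=-.005 0.4944 std 0.00011 25
rivet [0.53445067 0.10999991 0.095     ]
```

Request:
play_rows(steps=[[[0, -0.03, 0, 0, 0, 0], [0, -0.03, 0, 0, 0, 0], [0, 0, 0, 0, 0, 0], [0, 0, 0, 0, 0, 0]]])

```text
t: 10.12
tcp_pos: [0.4536, -0.0802, 0.2496]
tool_rot: [0.724, 0.655, 0.161, -0.144]
force: [0.7, -1.0, -2.3]
finger_gap: 0.113
```

```bash
python3 m.py w7.png
python3 - <<'E'
import cv2
im=cv2.imread('pics/w7.png');cv2.imwrite('pics/w7a.png',cv2.resize(im[90:290,320:520],(600,600),interpolation=cv2.INTER_CUBIC))
E
```

```text
10.125 [ 0.4536 -0.0802  0.2496] 84.29 [ 0.67 -1.03 -2.27] 0.113
ornament_center [(array([328.6, 329.7]), array([ 0.4542, -0.0735]), 0.97)]
stud [(array([327.7, 136.7]), array([0.4615, 0.0024]), 0.85)]
rest []
nest [(array([404.2, 125.5]), array([0.527 , 0.0622]), 0.94)]
vise_pliers [(array([388.6, 155.3]), array([0.5282, 0.0676]), 0.89)]
handle_grip []
```

View pics/w7.png

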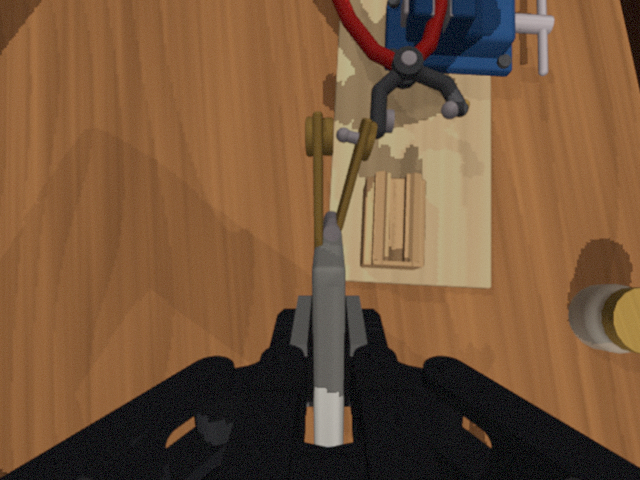

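View pics/w7a.png

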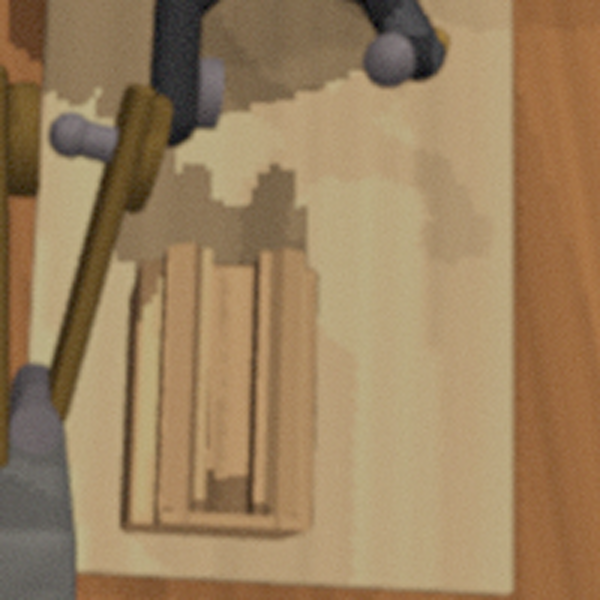

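Run:
```python
from h import *
p=snap('wrist')
n=np.array([-.9883,.1523]);u=np.array([.1523,.9883])
def q(c,r,z,l):
    X=onz(p,(320+c/3,90+r/3),z)[:2];print(l,X.round(4),'v',(n@X).round(4),'u',(u@X).round(4))
q(211,380,.057,'floorL');q(251,380,.057,'floorR')
q(194,380,.072,'flL');q(270,380,.072,'flR')
q(163,380,.072,'blkL');q(312,380,.072,'blkR')
q(232,505,.072,'stop?');q(232,480,.057,'floor end near');q(232,265,.057,'floor end far');q(180,247,.072,'blk far');q(230,525,.072,'blk near')
q(197,90,.085,'fixed die face?');q(225,90,.085,'fixed die face R')
im=p['img'];cv2.imwrite('pics/w7b.png',cv2.resize(im[150:190+0,370:430,::-1],(780,520),interpolation=cv2.INTER_NEAREST))
cv2.imwrite('pics/w7c.png',cv2.resize(im[145:275,360:430,::-1],(420,780),interpolation=cv2.INTER_CUBIC)[:600])
r=onz(p,(407,59),.092)[:2];print('rivet',n@r,u@r)
for X in([.527,.0622],[.5282,.0676]): print(n@X,u@X)
```

```text
floorL [ 0.5115 -0.0023] v -0.5059 u 0.0756
floorR [ 0.5224 -0.0034] v -0.5168 u 0.0762
flL [ 0.5045 -0.0045] v -0.4993 u 0.0724
flR [ 0.5242 -0.0065] v -0.5191 u 0.0735
blkL [ 0.4965 -0.0037] v -0.4913 u 0.072
blkR [ 0.5351 -0.0075] v -0.53 u 0.074
stop? [ 0.5104 -0.0379] v -0.5102 u 0.0403
floor end near [ 0.5139 -0.0301] v -0.5125 u 0.0485
floor end far [0.5211 0.0291] v -0.5106 u 0.1082
blk far [0.505  0.0313] v -0.4944 u 0.1079
blk near [ 0.5093 -0.0429] v -0.5099 u 0.0351
fixed die face? [0.5122 0.0687] v -0.4957 u 0.1459
fixed die face R [0.5194 0.068 ] v -0.503 u 0.1463
rivet -0.5096644318841511 0.19323312175398696
-0.5113610399999999 0.14173436
-0.51172458 0.14725393999999997
```

View pics/w7c.png

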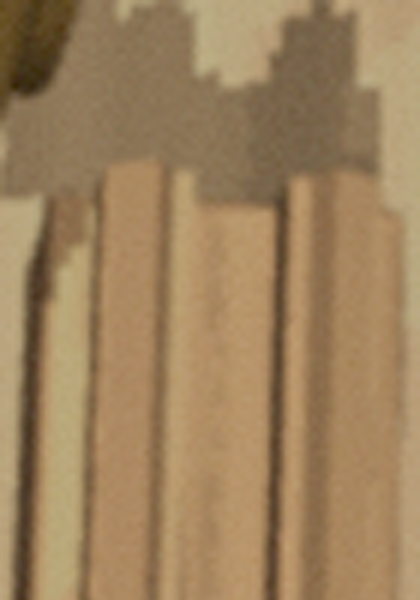

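Request:
play_rows(steps=[[[0, 0, 0, 0, -10.5, 0], [0, 0, 0, 0, -10.5, 0], [0, 0, 0, 0, -4, 0], [0, 0, 0, 0, 0, 3.1], [0, 0, 0, 0, 0, 0]]])

```text
t: 11.15
tcp_pos: [0.4525, -0.079, 0.2493]
tool_rot: [0.759, 0.651, 0.0, -0.001]
force: [-0.3, 0.3, -3.3]
finger_gap: 0.111
```

Run:
```python
from h import *
rows([.5164,-.0042,.15],81.24,1)
```

```text
at [ 0.4525 -0.079   0.2493] yaw 81.24 tilt z [-6.e-04  9.e-04 -1.e+00]
[0.0835 0.0519 0.0993] 0.0
```

Request:
play_rows(steps=[[[0.028, 0.017, 0, 0, 0, 0], [0.028, 0.017, 0, 0, 0, 0], [0.0275, 0.018, 0.02, 0, 0, 0], [0, 0, 0.04, 0, 0, 0], [0, 0, 0.04, 0, 0, 0], [0, 0, 0, 0, 0, 0], [0, 0, 0, 0, 0, 0]]])

```text
t: 12.02
tcp_pos: [0.5176, -0.0055, 0.1501]
tool_rot: [0.759, 0.651, 0.0, 0.0]
force: [0.3, -0.2, -2.8]
finger_gap: 0.109
```

```bash
python3 m.py w8.png
```

```text
12.025 [ 0.5176 -0.0055  0.1501] 81.17 [ 0.31 -0.16 -2.83] 0.109
ornament_center [(array([330.9, 326.8]), array([ 0.5183, -0.0061]), 0.82)]
stud [(array([325.3, 133.7]), array([0.5272, 0.0638]), 0.89)]
rest [(array([326.9, 253.2]), array([ 0.5173, -0.0021]), 0.95)]
nest [(array([322.9, 120.5]), array([0.5264, 0.0671]), 0.65)]
vise_pliers [(array([329.7, 117.7]), array([0.5297, 0.0664]), 0.56)]
handle_grip []
```

View pics/w8.png

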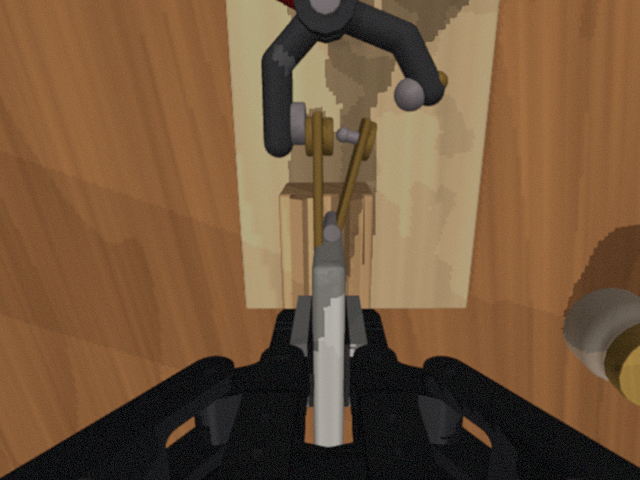

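Run:
```python
from h import *
p=snap('wrist');s=manip.sense();print(s['tcp_pos'].round(4))
n=np.array([-.9883,.1523]);u=np.array([.1523,.9883])
print('tcp v,u',n@s['tcp_pos'][:2],u@s['tcp_pos'][:2])
for c,r,z in((305,123,.085),(298,103,.085),(298,143,.085),(284,310,.072),(281,190,.072),(371,190,.072),(281,184,.072),(371,184,.072),(277,150,.085)):
    X=onz(p,(c,r),z)[:2];print(c,r,'v',(n@X).round(4),'u',(u@X).round(4))
cv2.imwrite('pics/w8a.png',cv2.resize(p['img'][80:240,240:440,::-1],(750,600),interpolation=cv2.INTER_CUBIC))
```

```text
[ 0.5171 -0.0051  0.15  ]
tcp v,u -0.5118352478523903 0.07367475255425271
305 123 v -0.502 u 0.1457
298 103 v -0.4991 u 0.1538
298 143 v -0.4988 u 0.1373
284 310 v -0.4886 u 0.0505
281 190 v -0.4892 u 0.1143
371 190 v -0.5324 u 0.1143
281 184 v -0.4893 u 0.1172
371 184 v -0.5323 u 0.1172
277 150 v -0.4896 u 0.1343
```

View pics/w8a.png

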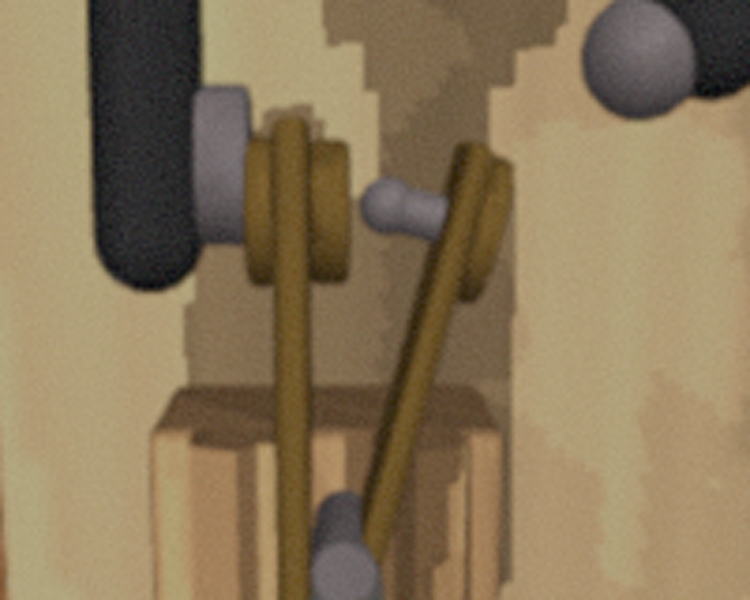

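Request:
play_rows(steps=[[[0.002, -0.0005, 0.012, 0, 0, 0], [0, 0, 0.012, 0, 0, 0], [0, 0, 0, 0, 0, 0], [0, 0, 0, 0, 0, 0]]])

```text
t: 12.92
tcp_pos: [0.5166, -0.003, 0.1249]
tool_rot: [0.759, 0.651, -0.0, -0.0]
force: [-0.1, 1.3, -3.2]
finger_gap: 0.113
```

```bash
python3 m.py w9.png;  python3 - <<'E'
import cv2
im=cv2.imread('pics/w9.png');cv2.imwrite('pics/w9a.png',cv2.resize(im[60:260,230:470],(720,600),interpolation=cv2.INTER_CUBIC))
E
```

```text
12.925 [ 0.5166 -0.003   0.1249] 81.19 [-0.1   1.26 -3.22] 0.113
ornament_center [(array([326.3, 329.7]), array([ 0.5153, -0.0046]), 0.7)]
stud [(array([323.8, 134.6]), array([0.5255, 0.0661]), 0.59)]
rest []
nest [(array([326.4, 129.9]), array([0.5263, 0.0666]), 0.71)]
vise_pliers [(array([330. , 121.6]), array([0.5281, 0.0672]), 0.85), (array([328. , 326.7]), array([ 0.507 , -0.0616]), 0.47)]
handle_grip []
```

View pics/w9a.png

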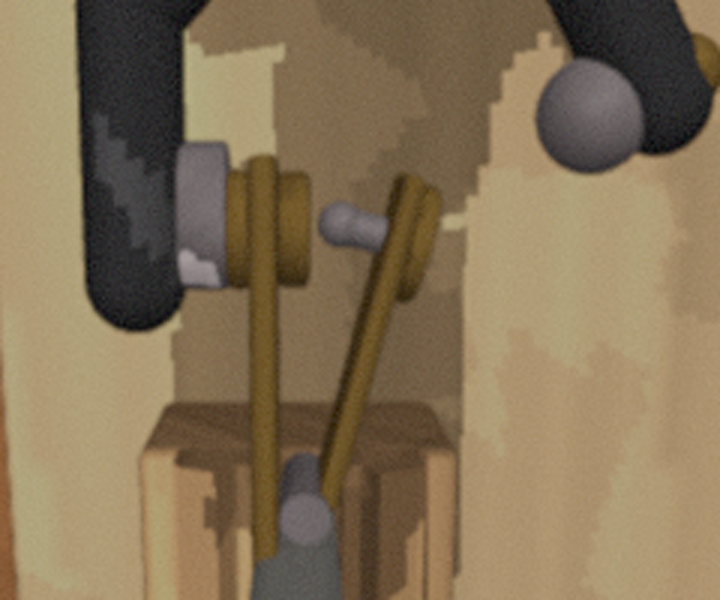

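Request:
play_rows(steps=[[[0, 0, 0.005, 0, 0, 0], [0, 0, 0.005, 0, 0, 0], [0, 0, 0.004, 0, 0, 0], [0, 0, 0, 0, 0, 0]]])

```text
t: 13.78
tcp_pos: [0.5163, -0.003, 0.1108]
tool_rot: [0.759, 0.651, -0.0, -0.0]
force: [0.3, -0.2, -3.0]
finger_gap: 0.113
```

```bash
python3 m.py w10.png
```

```text
13.775 [ 0.5163 -0.003   0.1108] 81.18 [ 0.28 -0.16 -2.98] 0.113
ornament_center [(array([329.5, 325.4]), array([ 0.5165, -0.0029]), 0.65)]
stud [(array([325.3, 136.6]), array([0.5256, 0.0654]), 0.71)]
rest []
nest [(array([329.9, 135.5]), array([0.5271, 0.0652]), 0.7)]
vise_pliers [(array([328.8, 122.1]), array([0.5271, 0.0675]), 0.82)]
handle_grip []
```

View pics/w10.png

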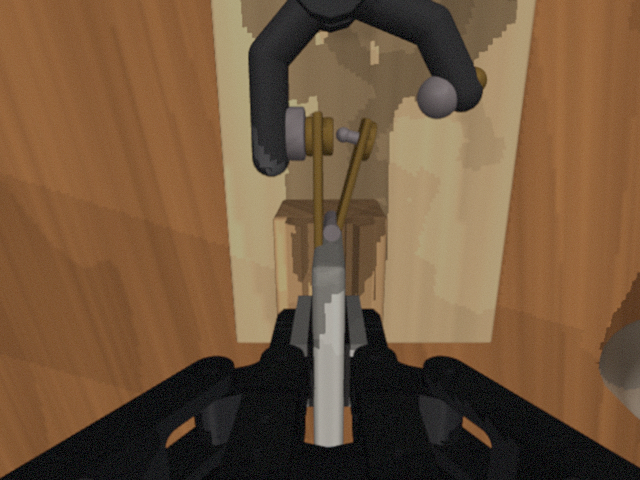

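Request:
play_rows(steps=[[[0, 0, 0.002, 0, 0, 0], [0, 0, 0.002, 0, 0, 0], [0, 0, 0.0015, 0, 0, 0], [0, 0, 0, 0, 0, 0]]])

```text
t: 14.62
tcp_pos: [0.5166, -0.003, 0.1057]
tool_rot: [0.759, 0.651, -0.0, -0.0]
force: [0.0, -0.2, -3.6]
finger_gap: 0.111
```

Request:
play_rows(steps=[[[0, 0, 0.001, 0, 0, 0], [0, 0, 0.001, 0, 0, 0], [0, 0, 0, 0, 0, 0]]])

```text
t: 15.0
tcp_pos: [0.5167, -0.003, 0.1056]
tool_rot: [0.759, 0.651, 0.0, 0.0]
force: [-2.8, 0.2, 12.0]
finger_gap: 0.113
```

Request:
play_rows(steps=[[[0, 0, -0.001, 0, 0, 0], [0, 0, 0, 0, 0, 0]]])

```text
t: 15.25
tcp_pos: [0.5167, -0.003, 0.1056]
tool_rot: [0.759, 0.651, 0.0, 0.0]
force: [-1.9, 0.3, 8.3]
finger_gap: 0.11
```

Request:
play_rows(steps=[[[0, 0, 0, 0, 0, 0], [0, 0, 0, 0, 0, 0], [0, 0, 0, 0, 0, 0]]], fingers=0.45)

```text
t: 15.62
tcp_pos: [0.5167, -0.003, 0.1046]
tool_rot: [0.759, 0.651, 0.0, -0.0]
force: [-0.6, 0.2, -0.1]
finger_gap: 0.446
```

Request:
play_rows(steps=[[[0, 0, -0.02, 0, 0, 0], [0, 0, -0.04, 0, 0, 0], [0, 0, -0.04, 0, 0, 0], [0, 0, 0, 0, 0, 0]]])

```text
t: 16.12
tcp_pos: [0.5187, -0.0034, 0.2076]
tool_rot: [0.759, 0.651, 0.002, 0.003]
force: [0.4, 0.8, 0.4]
finger_gap: 0.448
```

```bash
python3 m.py w11.png
```

```text
16.125 [ 0.5187 -0.0034  0.2076] 81.19 [0.36 0.78 0.43] 0.448
ornament_center [(array([326.1, 242.3]), array([0.5228, 0.0292]), 0.58)]
stud [(array([322.9, 126.7]), array([0.5279, 0.0681]), 0.76)]
rest [(array([325.5, 231.6]), array([ 0.5175, -0.0047]), 0.57)]
nest [(array([323.2, 123.2]), array([0.5273, 0.0664]), 0.61)]
vise_pliers [(array([324. , 118.2]), array([0.5277, 0.0676]), 0.75)]
handle_grip []
```

View pics/w11.png

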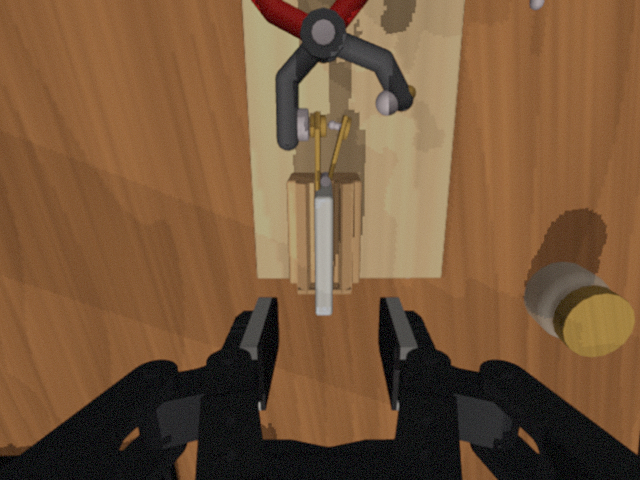

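Request:
play_rows(steps=[[[0.028, -0.021, -0.005, 0, 0, 0], [0.028, -0.021, -0.005, 0, 0, 0], [0.028, -0.021, 0, 0, 0, 0], [0.028, -0.021, 0, 0, 0, 0], [0.026, -0.022, 0, 0, 0, 0], [0, 0, 0, 0, 0, 0], [0, 0, 0, 0, 0, 0]]], fingers=0)

```text
t: 17.35
tcp_pos: [0.4335, 0.1494, 0.2145]
tool_rot: [0.759, 0.651, -0.0, 0.0]
force: [-0.8, -0.0, 0.2]
finger_gap: 0.002
```

```bash
python3 m.py w12.png
python3 - <<'E'
from h import *
t=snap('top','top12.png');snap('side','side12.png')
print([(a['point'],onz(t,a['point'],.085)) for a in manip.pinpoint('handle_grip',t)])
E
```

```text
17.35 [0.4335 0.1494 0.2145] 81.21 [-0.8  -0.04  0.21] 0.002
ornament_center [(array([473.1, 421. ]), array([0.4851, 0.0969]), 0.91)]
stud [(array([482.9, 336.4]), array([0.4906, 0.1358]), 0.68)]
rest []
nest [(array([483.2, 331.6]), array([0.5271, 0.0682]), 0.56)]
vise_pliers [(array([448.4, 281.9]), array([0.5272, 0.068 ]), 0.9)]
handle_grip [(array([388.4, 129.1]), array([0.478 , 0.2101]), 0.75), (array([450.6, 280.2]), array([0.5076, 0.1094]), 0.38)]
[]
```

View pics/w12.png

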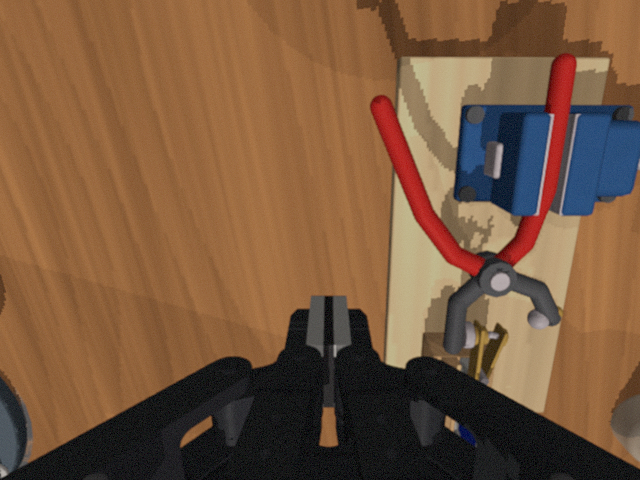

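Run:
```python
from h import *
p=snap('wrist')
n=np.array([-.9883,.1523]);u=np.array([.1523,.9883]);N=np.array([.1455,-.5113])
def o(c,r,z,l):
    X=onz(p,(c,r),z)[:2];a=np.array([u@X-N[0],n@X-N[1]]);print(l,X.round(4),'own rel nest',a.round(4),'rel rivet',(a-[.045,0]).round(4),np.hypot(*(a-[.045,0])).round(4));return a
E_=o(379.5,101,.085,'end');B=o(424,215,.085,'bend');o(497,281,.092,'rivet');g=o(388.4,129,.085,'grip');
d=E_-B;print(np.degrees(np.arctan2(d[1],d[0])))
# outer edge
o(372,105,.085,'outer end');o(381,140,.085,'outer edge?')
```

```text
end [0.4744 0.2263] own rel nest [0.1504 0.0769] rel rivet [0.1054 0.0769] 0.1305
bend [0.4938 0.1556] own rel nest [0.0834 0.0469] rel rivet [0.0384 0.0469] 0.0607
rivet [0.5346 0.1075] own rel nest [ 0.0421 -0.0007] rel rivet [-0.0029 -0.0007] 0.0029
grip [0.4777 0.2101] own rel nest [0.1349 0.0712] rel rivet [0.0899 0.0712] 0.1147
24.088607487412208
outer end [0.4699 0.2248] own rel nest [0.1482 0.0811] rel rivet [0.1032 0.0811] 0.1313
outer edge? [0.4728 0.2046] own rel nest [0.1287 0.0752] rel rivet [0.0837 0.0752] 0.1125
```

Run:
```python
from h import *
rows([.4442,.2017,.2145],105.3,3)
```

```text
at [0.4331 0.1494 0.2148] yaw 81.16 tilt z [ 0. -0. -1.]
[0.0178 0.001  0.0001] -8.05
[0.0175 0.0035 0.0001] -8.05
[0.0168 0.0059 0.0001] -8.05
```

Request:
play_rows(steps=[[[0.018, 0.001, 0, 0, 0, -8.1], [0.0175, 0.0035, 0, 0, 0, -8], [0.017, 0.006, 0, 0, 0, -8], [0, 0, 0.04, 0, 0, 0], [0, 0, 0.04, 0, 0, 0], [0, 0, 0.04, 0, 0, 0], [0, 0, 0, 0, 0, 0], [0, 0, 0, 0, 0, 0]]])

```text
t: 18.9
tcp_pos: [0.4449, 0.2025, 0.0956]
tool_rot: [0.607, 0.795, 0.0, 0.0]
force: [0.6, -0.1, -0.5]
finger_gap: -0.001
```

```bash
python3 m.py w13.png
python3 - <<'E'
from h import *
t=snap('top');cv2.imwrite('pics/top13.png',cv2.resize(t['img'][150:290,180:360,::-1],(760,591),interpolation=cv2.INTER_CUBIC))
E
```

```text
18.9 [0.4449 0.2025 0.0956] 105.29 [ 0.65 -0.1  -0.47] -0.001
ornament_center []
stud []
rest []
nest []
vise_pliers []
handle_grip [(array([422.8, 345.8]), array([0.4781, 0.209 ]), 0.8)]
```

View pics/w13.png

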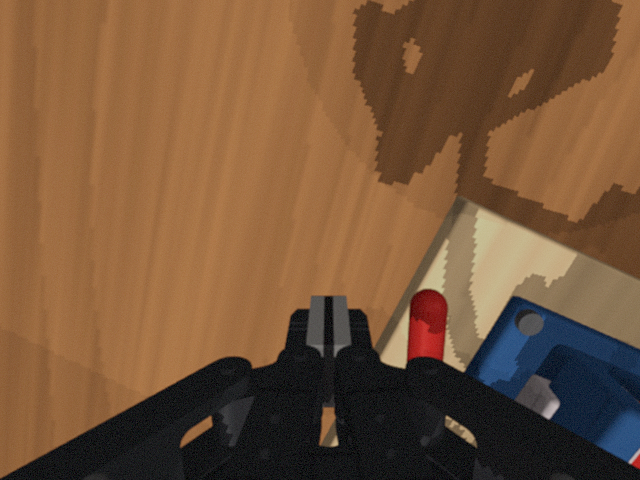

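View pics/top13.png

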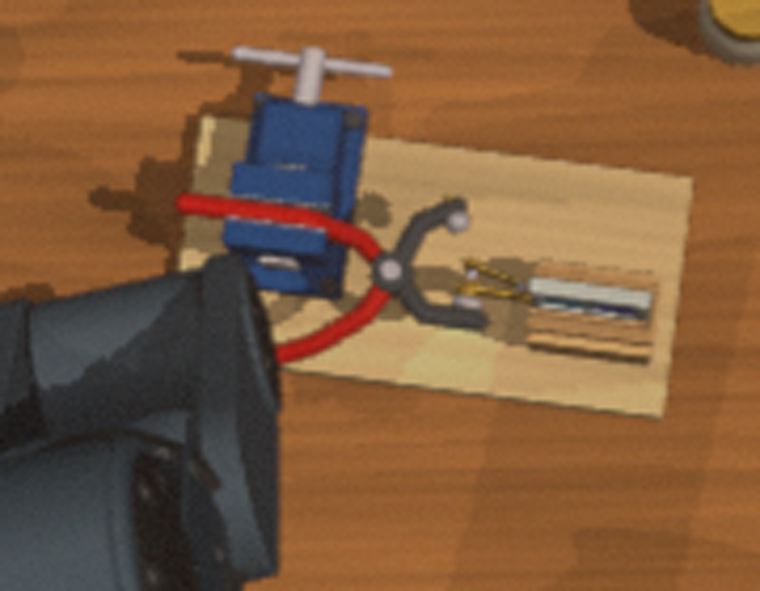

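Request:
play_rows(steps=[[[0, 0.004, 0, 0, 0, 0], [0, 0.004, 0, 0, 0, 0], [0, 0, 0, 0, 0, 0]]])

```text
t: 19.68
tcp_pos: [0.4527, 0.2046, 0.0948]
tool_rot: [0.607, 0.795, 0.0, 0.0]
force: [-0.7, -0.6, 0.3]
finger_gap: 0.001
```

Request:
play_rows(steps=[[[0, 0.002, 0, 0, 0, 0], [0, 0.001, 0, 0, 0, 0]]])

```text
t: 19.92
tcp_pos: [0.455, 0.2052, 0.0948]
tool_rot: [0.607, 0.795, -0.0, -0.0]
force: [0.1, -0.2, -0.9]
finger_gap: 0.001
```

Request:
play_rows(steps=[[[0, 0.002, 0, 0, 0, 0], [0, 0.001, 0, 0, 0, 0]]])

```text
t: 20.18
tcp_pos: [0.4579, 0.2061, 0.0948]
tool_rot: [0.607, 0.795, 0.0, 0.0]
force: [0.1, 0.4, -1.0]
finger_gap: -0.0
```

Request:
play_rows(steps=[[[0, 0.002, 0, 0, 0, 0], [0, 0.001, 0, 0, 0, 0]]])

```text
t: 20.42
tcp_pos: [0.4596, 0.2067, 0.0947]
tool_rot: [0.607, 0.795, -0.001, -0.001]
force: [-3.4, -0.2, 2.0]
finger_gap: -0.0
```

Request:
play_rows(steps=[[[0.001, 0.002, 0, 0, 0, 1.1], [0.001, 0.002, 0, 0, 0, 1.1]]])

```text
t: 20.68
tcp_pos: [0.4637, 0.2097, 0.0947]
tool_rot: [0.622, 0.783, -0.0, -0.0]
force: [-2.3, -0.7, 1.1]
finger_gap: 0.0
```

Request:
play_rows(steps=[[[0.001, 0.002, 0, 0, 0, 1.1], [0.001, 0.002, 0, 0, 0, 1.1]]])

```text
t: 20.92
tcp_pos: [0.4677, 0.2125, 0.0947]
tool_rot: [0.637, 0.771, -0.0, 0.0]
force: [-1.5, -1.9, 0.4]
finger_gap: 0.005
```

Request:
play_rows(steps=[[[0.001, 0.002, 0, 0, 0, 1.1], [0.001, 0.0025, 0, 0, 0, 1.1], [0.001, 0.002, 0, 0, 0, 1.1], [0.001, 0.0025, 0, 0, 0, 1.1]]])

```text
t: 21.42
tcp_pos: [0.4757, 0.218, 0.0948]
tool_rot: [0.666, 0.746, -0.0, -0.0]
force: [-1.8, -1.1, -0.5]
finger_gap: -0.002
```

```bash
cat > k.py <<'E'
from h import *
import sys
s=manip.sense();t=snap('top')
Rv=np.array([.5343,.1104]);r=s['tcp_pos'][:2]-Rv;y,m=yaw()
print(s['t'],'ang',np.degrees(np.arctan2(r[1],r[0])).round(2),'r',np.hypot(*r).round(4),'yaw',round(y,2),'th_yaw',np.radians(105.3-y).round(3),'th_pos',(np.arctan2(.0963,-.0755)-np.arctan2(r[1],r[0])).round(3),'F tool',(m.T@s['force']).round(2),'M',s['ft_torque'].round(2))
cv2.imwrite('pics/'+sys.argv[1],cv2.resize(t['img'][180:270,200:350,::-1],(800,480),interpolation=cv2.INTER_CUBIC))
E
python3 k.py k1.png
```

```text
21.425 ang 118.56 r 0.1225 yaw 96.39 th_yaw 0.156 th_pos 0.166 F tool [-0.89 -1.92  0.5 ] M [-0.28  0.33 -0.07]
```

View pics/k1.png

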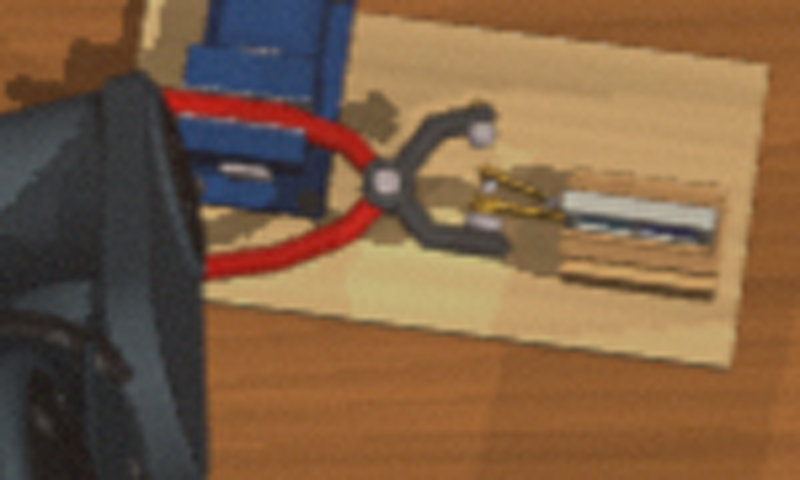

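Request:
play_rows(steps=[[[0.001, 0.002, 0, 0, 0, 1.1], [0.001, 0.0025, 0, 0, 0, 1.1]]])

```text
t: 21.72
tcp_pos: [0.48, 0.2204, 0.0948]
tool_rot: [0.681, 0.733, -0.0, -0.0]
force: [-2.4, -1.7, -0.2]
finger_gap: -0.004
```

Request:
play_rows(steps=[[[0.001, 0.002, 0, 0, 0, 1.1], [0, 0, 0, 0, 0, 0]]])

```text
t: 21.98
tcp_pos: [0.4821, 0.2216, 0.0948]
tool_rot: [0.687, 0.726, 0.0, -0.0]
force: [-2.1, -1.3, -0.7]
finger_gap: 0.001
```

Request:
play_rows(steps=[[[0.001, 0.002, 0, 0, 0, 1.1], [0, 0, 0, 0, 0, 0]]])

```text
t: 22.22
tcp_pos: [0.484, 0.2228, 0.0948]
tool_rot: [0.694, 0.72, 0.0, -0.0]
force: [-2.7, -0.5, -0.1]
finger_gap: 0.002
```

```bash
python3 k.py k2.png
```

```text
22.225 ang 114.14 r 0.1231 yaw 92.08 th_yaw 0.231 th_pos 0.244 F tool [-0.35 -2.67  0.1 ] M [-0.25  0.37 -0.01]
```

View pics/k2.png

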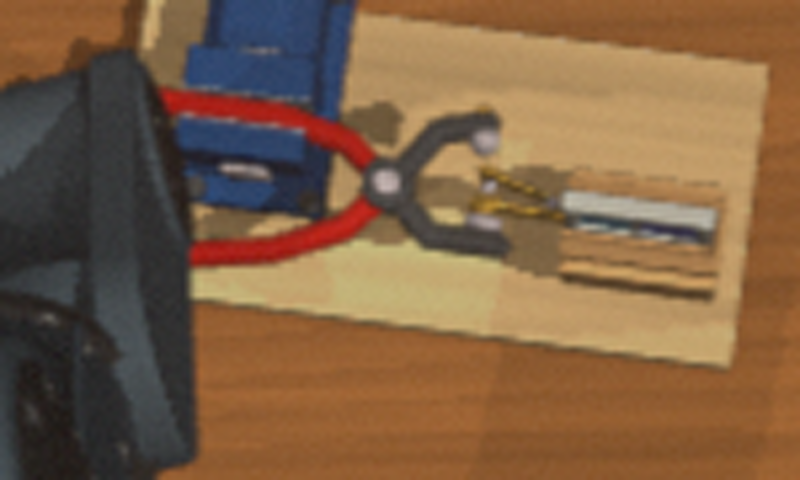

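Request:
play_rows(steps=[[[0.001, 0.002, 0, 0, 0, 1.1], [0.001, 0.0025, 0, 0, 0, 1.1]]])

```text
t: 22.52
tcp_pos: [0.4884, 0.2248, 0.0948]
tool_rot: [0.708, 0.706, -0.0, -0.0]
force: [-2.4, -1.4, -0.5]
finger_gap: 0.003
```

Request:
play_rows(steps=[[[0.001, 0.002, 0, 0, 0, 1.1], [0, 0, 0, 0, 0, 0]]])

```text
t: 22.78
tcp_pos: [0.4906, 0.2259, 0.0948]
tool_rot: [0.715, 0.699, 0.0, 0.0]
force: [-2.5, -1.4, 1.4]
finger_gap: 0.0
```

Request:
play_rows(steps=[[[0.001, 0.002, 0, 0, 0, 1.1], [0, 0, 0, 0, 0, 0]]])

```text
t: 23.02
tcp_pos: [0.4925, 0.2268, 0.0948]
tool_rot: [0.721, 0.693, 0.0, 0.0]
force: [-2.7, -1.2, 1.2]
finger_gap: 0.001
```

```bash
python3 k.py k3.png
```

```text
23.025 ang 109.76 r 0.1237 yaw 87.68 th_yaw 0.307 th_pos 0.32 F tool [-1.28 -2.69 -1.21] M [-0.27  0.37 -0.03]
```

View pics/k3.png

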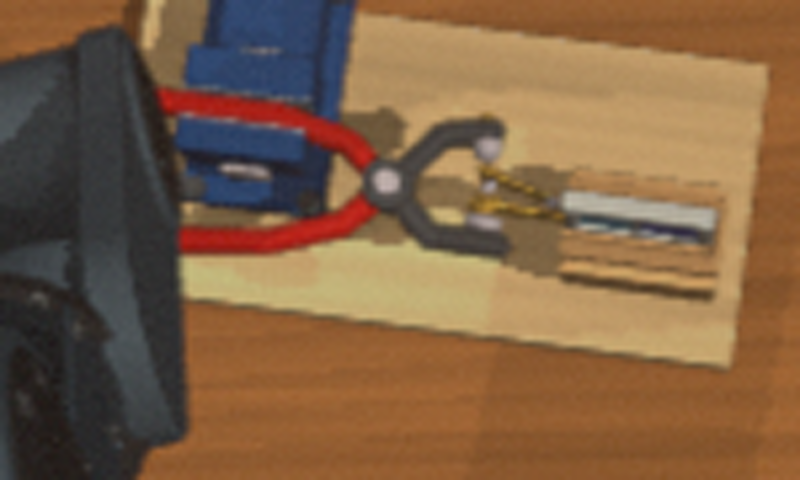

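Request:
play_rows(steps=[[[0.001, 0.002, 0, 0, 0, 1.1], [0, 0, 0, 0, 0, 0]]])

```text
t: 23.32
tcp_pos: [0.4946, 0.2277, 0.0948]
tool_rot: [0.728, 0.686, 0.0, 0.0]
force: [-3.2, -1.0, -0.4]
finger_gap: -0.003
```

Request:
play_rows(steps=[[[0.001, 0.002, 0, 0, 0, 1.1], [0, 0, 0, 0, 0, 0]]])

```text
t: 23.58
tcp_pos: [0.4966, 0.2286, 0.0948]
tool_rot: [0.735, 0.679, 0.0, -0.0]
force: [-3.2, -1.8, 0.4]
finger_gap: -0.003
```

Request:
play_rows(steps=[[[0.001, 0.002, 0, 0, 0, 1.1], [0, 0, 0, 0, 0, 0]]])

```text
t: 23.82
tcp_pos: [0.4987, 0.2294, 0.0948]
tool_rot: [0.741, 0.672, 0.0, 0.0]
force: [-2.1, -0.8, -0.2]
finger_gap: 0.002
```

```bash
python3 k.py k4.png
```

```text
23.825 ang 106.66 r 0.1242 yaw 84.38 th_yaw 0.365 th_pos 0.374 F tool [-0.97 -1.98  0.18] M [-0.2   0.46 -0.02]
```

View pics/k4.png

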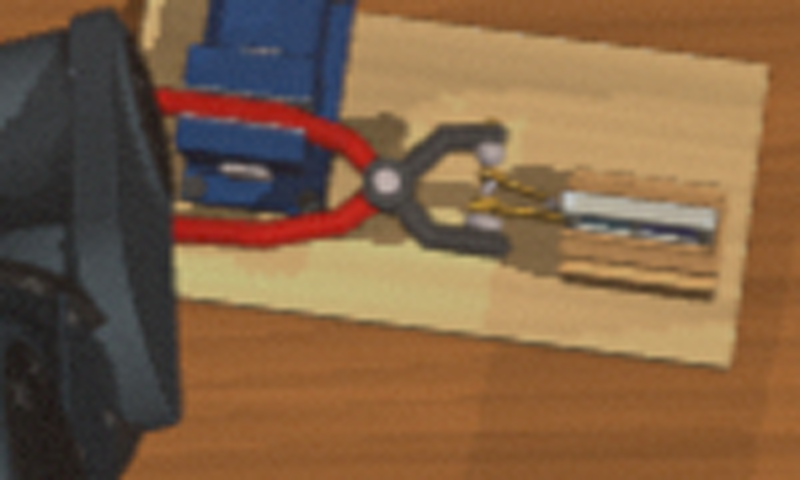

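Request:
play_rows(steps=[[[0.001, 0.002, 0, 0, 0, 1.1], [0, 0, 0, 0, 0, 0]]])

```text
t: 24.12
tcp_pos: [0.5007, 0.2302, 0.0948]
tool_rot: [0.747, 0.664, 0.0, 0.0]
force: [-3.1, -1.3, 0.2]
finger_gap: -0.002
```

Request:
play_rows(steps=[[[0.001, 0.002, 0, 0, 0, 1.1], [0, 0, 0, 0, 0, 0]]])

```text
t: 24.38
tcp_pos: [0.5029, 0.231, 0.0948]
tool_rot: [0.754, 0.657, 0.0, 0.0]
force: [-2.7, -1.9, 0.6]
finger_gap: -0.002
```

Request:
play_rows(steps=[[[0.0005, 0.0015, 0, 0, 0, 0.7], [0, 0, 0, 0, 0, 0]]])

```text
t: 24.62
tcp_pos: [0.5043, 0.2313, 0.0948]
tool_rot: [0.758, 0.653, 0.0, -0.0]
force: [-3.1, -0.8, -0.2]
finger_gap: -0.002
```

Request:
play_rows(steps=[[[0.0005, 0.0015, 0, 0, 0, 0.7], [0, 0, 0, 0, 0, 0]]])

```text
t: 24.88
tcp_pos: [0.5059, 0.2317, 0.0948]
tool_rot: [0.762, 0.648, 0.0, -0.0]
force: [-4.1, 0.4, -0.4]
finger_gap: -0.001
```

Request:
play_rows(steps=[[[0.0005, 0.0015, 0, 0, 0, 0.7], [0, 0, 0, 0, 0, 0]]])

```text
t: 25.12
tcp_pos: [0.5075, 0.232, 0.0948]
tool_rot: [0.766, 0.643, 0.0, -0.0]
force: [-2.8, 0.4, -0.4]
finger_gap: 0.003
```

Request:
play_rows(steps=[[[0.0005, 0.0015, 0, 0, 0, 0.7], [0, 0, 0, 0, 0, 0]]])

```text
t: 25.38
tcp_pos: [0.5091, 0.2322, 0.0948]
tool_rot: [0.77, 0.639, 0.0, -0.0]
force: [-3.4, 1.5, 0.5]
finger_gap: -0.002
```

```bash
python3 k.py k5.png
```

```text
25.375 ang 101.68 r 0.1244 yaw 79.38 th_yaw 0.452 th_pos 0.461 F tool [ 0.87 -3.61 -0.47] M [0.28 0.56 0.04]
```

View pics/k5.png

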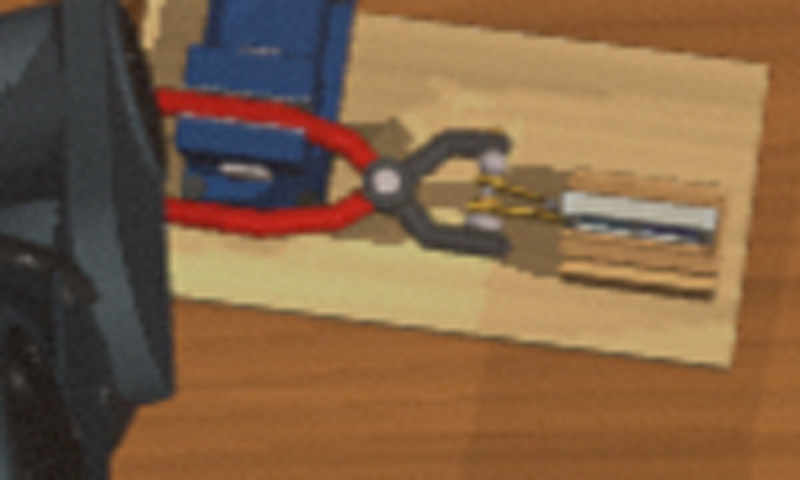

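Request:
play_rows(steps=[[[0.0005, 0.0015, 0, 0, 0, 0.7], [0, 0, 0, 0, 0, 0]]])

```text
t: 25.68
tcp_pos: [0.5106, 0.2325, 0.0948]
tool_rot: [0.773, 0.634, 0.0, -0.0]
force: [-3.5, 2.7, 0.6]
finger_gap: -0.002
```

Request:
play_rows(steps=[[[0.0005, 0.0015, 0, 0, 0, 0.7], [0, 0, 0, 0, 0, 0]]])

```text
t: 25.92
tcp_pos: [0.5118, 0.2327, 0.0948]
tool_rot: [0.777, 0.629, -0.0, -0.0]
force: [-3.8, 3.2, 1.1]
finger_gap: 0.003
```

Request:
play_rows(steps=[[[0.0005, 0.001, 0, 0, 0, 0.5], [0, 0, 0, 0, 0, 0]]])

```text
t: 26.18
tcp_pos: [0.5124, 0.2329, 0.0948]
tool_rot: [0.78, 0.626, -0.001, -0.001]
force: [-4.8, 3.4, 1.0]
finger_gap: -0.001
```

Request:
play_rows(steps=[[[0.001, 0.001, 0, 0, 0, 0.5], [0, 0, 0, 0, 0, 0]]])

```text
t: 26.42
tcp_pos: [0.513, 0.2331, 0.0947]
tool_rot: [0.783, 0.622, -0.001, -0.001]
force: [-5.5, 1.5, 1.6]
finger_gap: -0.001
```

```bash
python3 k.py k6.png;python3 - <<'E'
from h import *
p=snap('side');cv2.imwrite('pics/side6.png',cv2.resize(p['img'][170:270,190:340,::-1],(800,533),interpolation=cv2.INTER_CUBIC))
E
```

```text
26.425 ang 99.84 r 0.1246 yaw 76.99 th_yaw 0.494 th_pos 0.493 F tool [ 0.24 -5.71 -1.63] M [0.25 0.87 0.02]
```

View pics/k6.png

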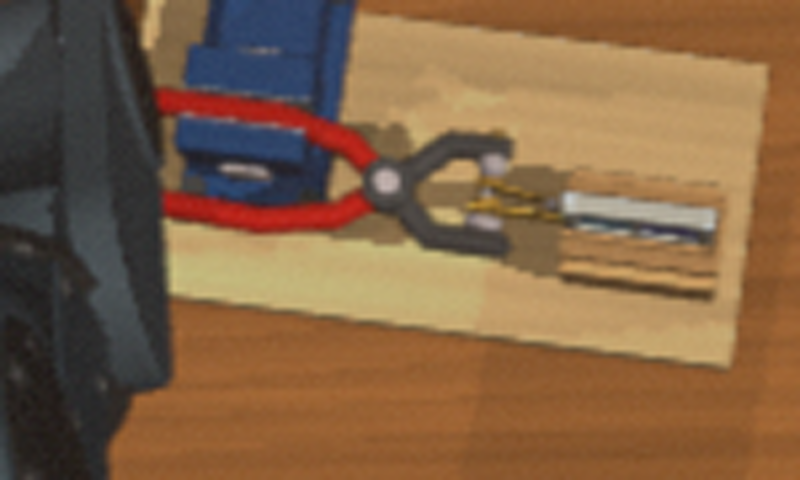

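View pics/side6.png

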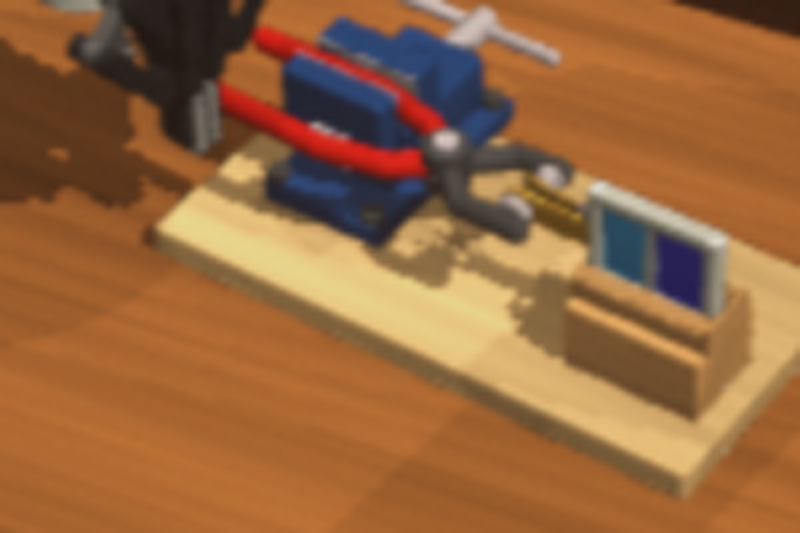

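Request:
play_rows(steps=[[[0.0005, 0.001, 0, 0, 0, 0.5], [0, 0, 0, 0, 0, 0]]])

```text
t: 26.78
tcp_pos: [0.5137, 0.2333, 0.0948]
tool_rot: [0.785, 0.619, -0.002, -0.001]
force: [-6.0, 0.4, 2.4]
finger_gap: -0.001
```

Request:
play_rows(steps=[[[0.0005, 0.001, 0, 0, 0, 0.5], [0, 0, 0, 0, 0, 0]]])

```text
t: 27.02
tcp_pos: [0.5142, 0.2335, 0.0947]
tool_rot: [0.788, 0.616, -0.002, -0.001]
force: [-7.5, 1.3, 4.6]
finger_gap: -0.0
```

Request:
play_rows(steps=[[[0.0005, 0.001, 0, 0, 0, 0.5], [0, 0, 0, 0, 0, 0]]])

```text
t: 27.28
tcp_pos: [0.515, 0.2336, 0.0947]
tool_rot: [0.791, 0.612, -0.003, -0.001]
force: [-7.8, 0.6, 3.7]
finger_gap: -0.001
```

Request:
play_rows(steps=[[[0.0005, 0.001, 0, 0, 0, 0.5], [0, 0, 0, 0, 0, 0]]])

```text
t: 27.52
tcp_pos: [0.5155, 0.2338, 0.0947]
tool_rot: [0.793, 0.609, -0.003, -0.001]
force: [-7.9, 2.1, 4.7]
finger_gap: -0.001
```

Request:
play_rows(steps=[[[0.0005, 0.001, 0, 0, 0, 0.5], [0, 0, 0, 0, 0, 0]]])

```text
t: 27.78
tcp_pos: [0.5173, 0.234, 0.0947]
tool_rot: [0.796, 0.605, -0.003, -0.001]
force: [-7.3, -0.3, 4.0]
finger_gap: -0.001
```

```bash
python3 k.py k7.png
```

```text
27.775 ang 97.84 r 0.1247 yaw 74.49 th_yaw 0.538 th_pos 0.528 F tool [-2.23 -6.96 -3.97] M [ 0.01  1.09 -0.01]
```

View pics/k7.png

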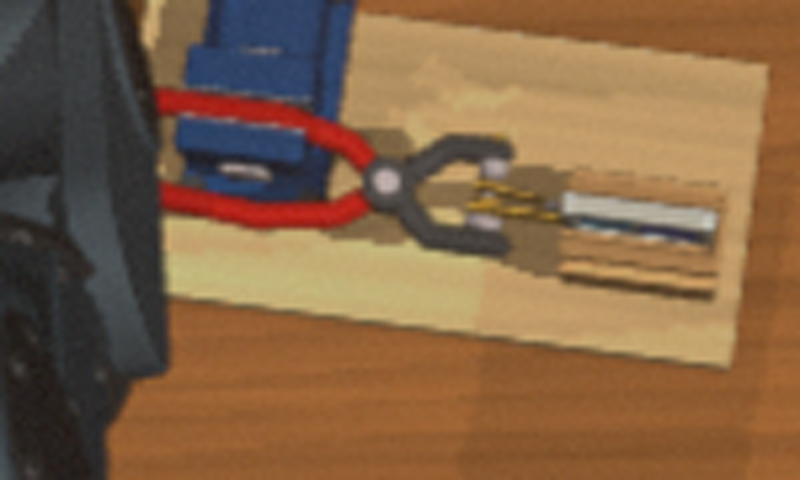

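Request:
play_rows(steps=[[[0, 0, 0, 0, 0, 0]]])

```text
t: 27.95
tcp_pos: [0.5174, 0.2339, 0.0947]
tool_rot: [0.796, 0.605, -0.003, -0.001]
force: [-7.7, -0.0, 2.8]
finger_gap: -0.001
```

Request:
play_rows(steps=[[[0.0005, 0.001, 0, 0, 0, 0.3], [0, 0, 0, 0, 0, 0]]])

```text
t: 28.2
tcp_pos: [0.5183, 0.2341, 0.0947]
tool_rot: [0.798, 0.603, -0.003, -0.001]
force: [-7.5, 0.9, 3.7]
finger_gap: 0.005
```

Request:
play_rows(steps=[[[0.0005, 0.001, 0, 0, 0, 0.5], [0, 0, 0, 0, 0, 0]]])

```text
t: 28.45
tcp_pos: [0.5193, 0.2342, 0.0947]
tool_rot: [0.8, 0.6, -0.003, -0.001]
force: [-6.2, 0.1, 3.9]
finger_gap: -0.001
```

```bash
python3 k.py k8.png
python3 - <<'E'
from h import *
for n,(r0,r1,c0,c1) in (('side',(185,245,265,340)),('top',(195,240,270,340))):
    p=snap(n);cv2.imwrite('pics/%s8.png'%n,cv2.resize(p['img'][r0:r1,c0:c1,::-1],None,fx=10,fy=10,interpolation=cv2.INTER_CUBIC))
E
```

```text
28.45 ang 96.89 r 0.1247 yaw 73.7 th_yaw 0.552 th_pos 0.545 F tool [-1.64 -6.01 -3.83] M [-0.05  1.18 -0.05]
```

View pics/side8.png

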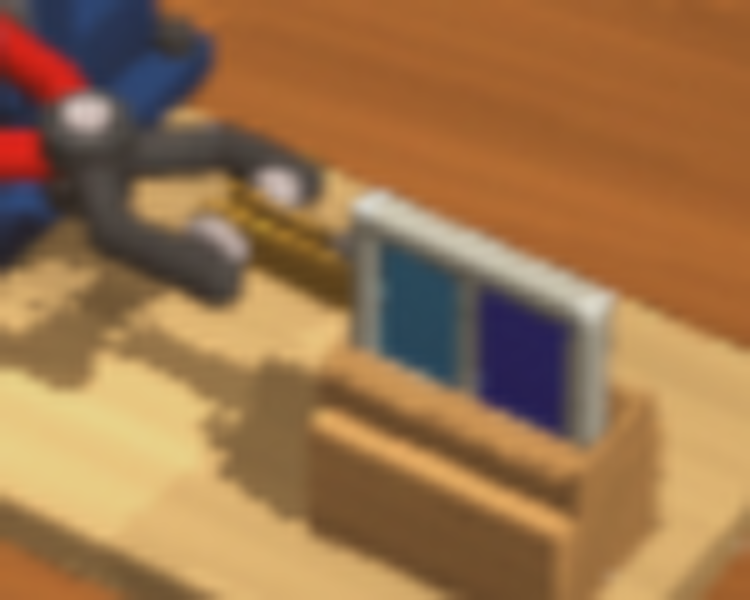

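View pics/top8.png

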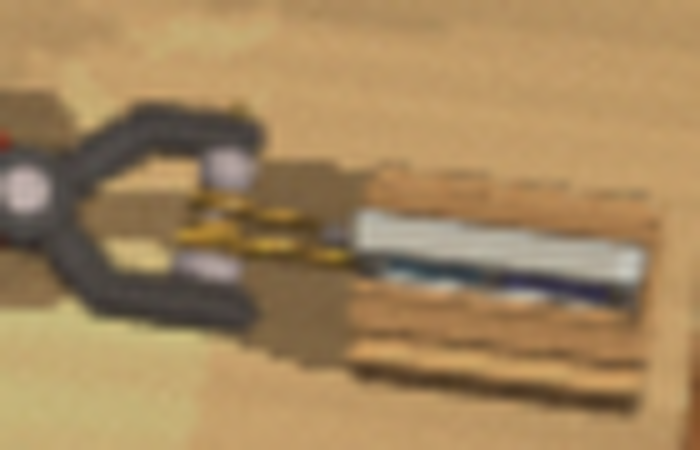

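Request:
play_rows(steps=[[[0.0005, 0.001, 0, 0, 0, 0.5], [0, 0, 0, 0, 0, 0]]])

```text
t: 28.85
tcp_pos: [0.5215, 0.2344, 0.0948]
tool_rot: [0.803, 0.596, -0.002, -0.0]
force: [-6.0, -1.0, 1.3]
finger_gap: -0.0
```

Request:
play_rows(steps=[[[0.0005, 0.001, 0, 0, 0, 0.5], [0, 0, 0, 0, 0, 0]]])

```text
t: 29.1
tcp_pos: [0.5237, 0.2347, 0.0947]
tool_rot: [0.805, 0.593, -0.001, 0.0]
force: [-3.2, -2.9, 0.7]
finger_gap: -0.002
```

Request:
play_rows(steps=[[[0.0005, 0.001, 0, 0, 0, 0.5], [0, 0, 0, 0, 0, 0]]])

```text
t: 29.35
tcp_pos: [0.5244, 0.235, 0.0947]
tool_rot: [0.808, 0.589, -0.001, -0.0]
force: [-6.0, -2.5, 2.6]
finger_gap: -0.002
```

```bash
python3 k.py k9.png
python3 - <<'E'
from h import *
for n,(r0,r1,c0,c1) in (('side',(185,245,265,340)),('top',(195,240,270,340))):
    p=snap(n);cv2.imwrite('pics/%s9.png'%n,cv2.resize(p['img'][r0:r1,c0:c1,::-1],None,fx=10,fy=10,interpolation=cv2.INTER_CUBIC))
E
```

```text
29.35 ang 94.56 r 0.125 yaw 72.19 th_yaw 0.578 th_pos 0.585 F tool [-4.27 -4.99 -2.62] M [-0.32  0.85 -0.06]
```

View pics/side9.png

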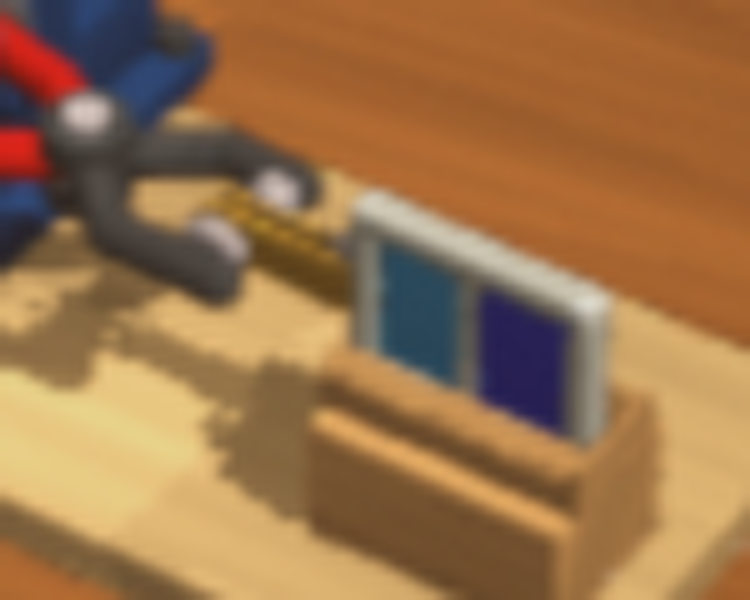

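View pics/top9.png

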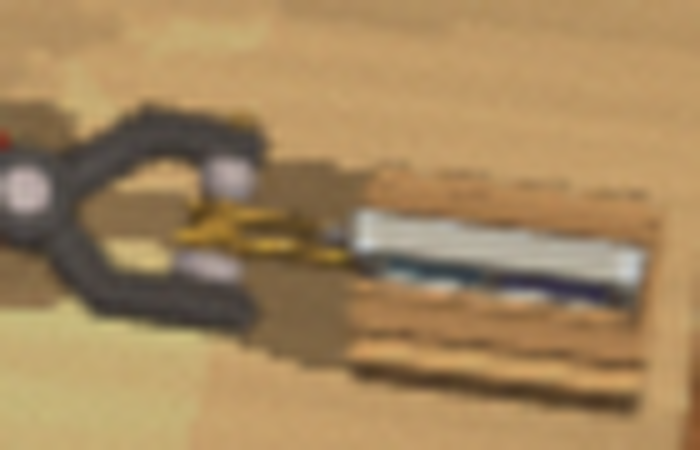

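Request:
play_rows(steps=[[[-0.001, -0.002, 0, 0, 0, -1.1], [-0.001, -0.002, 0, 0, 0, -1.1], [-0.001, -0.002, 0, 0, 0, -1.1], [-0.001, -0.0025, 0, 0, 0, -1.1], [-0.001, -0.002, 0, 0, 0, -1.1], [-0.001, -0.0025, 0, 0, 0, -1.1], [-0.001, -0.002, 0, 0, 0, -1.1], [-0.001, -0.0025, 0, 0, 0, -1.1]]])

```text
t: 30.5
tcp_pos: [0.5063, 0.2322, 0.0948]
tool_rot: [0.76, 0.65, 0.0, -0.0]
force: [-2.9, 0.0, -1.4]
finger_gap: -0.0
```

```bash
python3 k.py k10.png
python3 - <<'E'
from h import *
for n,(r0,r1,c0,c1) in (('side',(185,245,265,340)),('top',(195,240,270,340))):
    p=snap(n);cv2.imwrite('pics/%s10.png'%n,cv2.resize(p['img'][r0:r1,c0:c1,::-1],None,fx=10,fy=10,interpolation=cv2.INTER_CUBIC))
E
```

```text
30.5 ang 102.95 r 0.125 yaw 81.07 th_yaw 0.423 th_pos 0.439 F tool [-0.41 -2.84  1.44] M [ 0.05  0.51 -0.06]
```

View pics/side10.png

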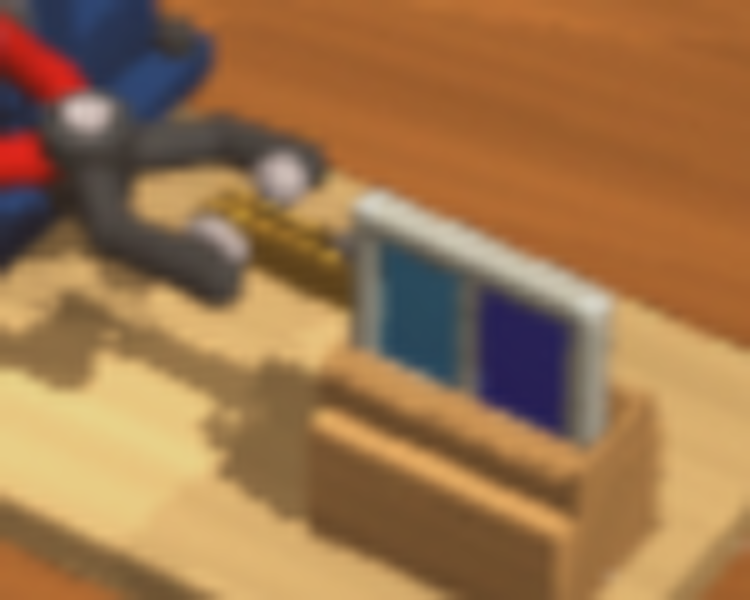

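View pics/top10.png

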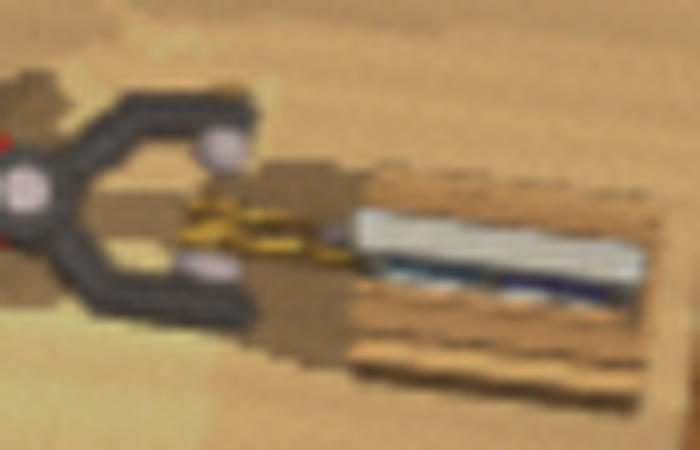

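Request:
play_rows(steps=[[[-0.003, -0.0065, 0, 0, 0, -3.3], [-0.003, -0.0065, 0, 0, 0, -3.3], [-0.003, -0.0065, 0, 0, 0, -3.3], [-0.003, -0.0065, 0, 0, 0, -3.3], [-0.003, -0.0065, 0, 0, 0, -3.3], [-0.003, -0.0065, 0, 0, 0, -3.3], [-0.003, -0.0065, 0, 0, 0, -3.3], [0, -0.015, 0, 0, 0, 0], [0, -0.005, -0.03, 0, 0, 0], [0, 0, -0.06, 0, 0, 0]]])

```text
t: 31.9
tcp_pos: [0.4414, 0.2051, 0.1844]
tool_rot: [0.616, 0.788, -0.001, -0.001]
force: [2.0, 0.9, -0.3]
finger_gap: -0.002
```

Run:
```python
from h import *
print(manip.sense()['t'],manip.sense()['force'])
# view pose: vertical; stud ~(.527,.0655)
rows([.517,-.003,.2],81.2,6)
```

```text
31.9 [ 1.97797506  0.90901896 -0.26248719]
at [0.4414 0.2051 0.1844] yaw 104.0 tilt z [-2.5e-03 -9.0e-04 -1.0e+00]
[-0.0367  0.0038 -0.0026] 3.8
[-0.0364  0.0062 -0.0026] 3.8
[-0.0359  0.0086 -0.0026] 3.8
[-0.0352  0.011  -0.0026] 3.8
[-0.0344  0.0133 -0.0026] 3.8
[-0.0335  0.0156 -0.0026] 3.8
```

Request:
play_rows(steps=[[[-0.0365, 0.004, -0.0025, 0, 0, 3.8], [-0.0365, 0.006, -0.0025, 0, 0, 3.8], [-0.036, 0.0085, -0.0025, 0, 0, 3.8], [-0.035, 0.011, -0.0025, 0, 0, 3.8], [-0.0345, 0.0135, -0.0025, 0, 0, 3.8], [-0.0335, 0.0155, -0.0025, 0, 0, 3.8], [0, 0, 0, 0, 0, 0], [0, 0, 0, 0, 0, 0]]], fingers=0.45)

```text
t: 32.9
tcp_pos: [0.5178, -0.0022, 0.2]
tool_rot: [0.759, 0.651, 0.0, 0.0]
force: [-0.4, 0.5, 0.8]
finger_gap: 0.452
```

```bash
python3 m.py w14.png;  python3 - <<'E'
import cv2
im=cv2.imread('pics/w14.png');cv2.imwrite('pics/w14a.png',cv2.resize(im[60:260,230:470],(720,600),interpolation=cv2.INTER_CUBIC))
E
```

```text
32.9 [ 0.5178 -0.0022  0.2   ] 81.25 [-0.39  0.48  0.82] 0.452
ornament_center [(array([325.1, 248.1]), array([0.5211, 0.0283]), 0.95)]
stud [(array([321. , 128.9]), array([0.526 , 0.0687]), 0.72)]
rest [(array([327.4, 231.9]), array([ 0.5172, -0.0015]), 0.74)]
nest []
vise_pliers [(array([327.9, 121.2]), array([0.528 , 0.0666]), 0.89), (array([323.2, 128.9]), array([0.5237, 0.0616]), 0.47)]
handle_grip []
```

View pics/w14.png

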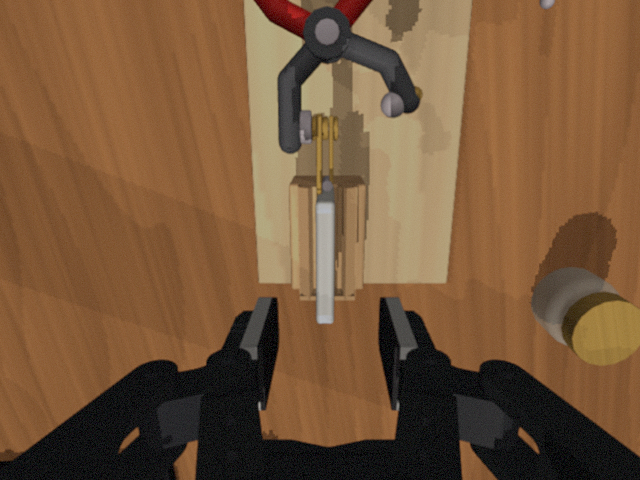

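View pics/w14a.png

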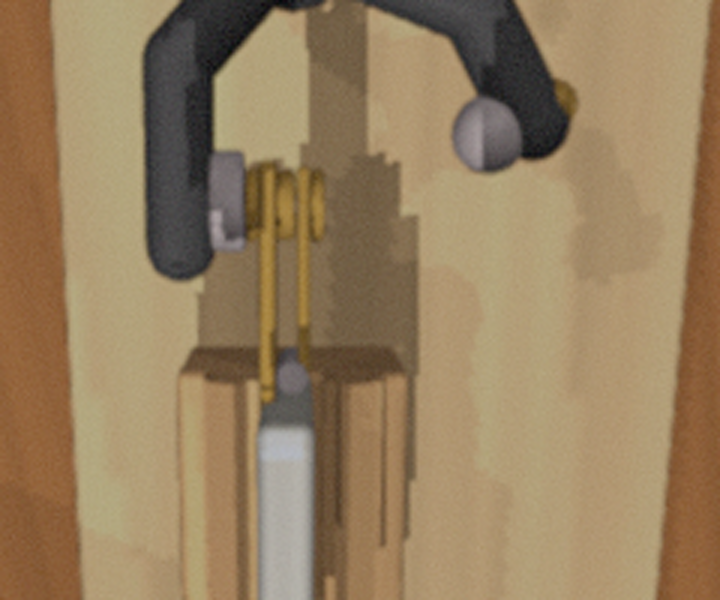

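Request:
play_rows(steps=[[[-0.001, -0.001, 0.02, 0, 0, 0], [0, 0, 0.04, 0, 0, 0], [0, 0, 0.03, 0, 0, 0], [0, 0, 0.004, 0, 0, 0], [0, 0, 0, 0, 0, 0]]])

```text
t: 33.88
tcp_pos: [0.5171, -0.0031, 0.1062]
tool_rot: [0.759, 0.651, 0.0, 0.0]
force: [0.3, -0.8, 0.2]
finger_gap: 0.454
```

Request:
play_rows(steps=[[[0, 0, 0, 0, 0, 0], [0, 0, 0, 0, 0, 0], [0, 0, 0, 0, 0, 0], [0, 0, 0, 0, 0, 0]]], fingers=0, squeeze=35)

```text
t: 34.38
tcp_pos: [0.5176, -0.0034, 0.107]
tool_rot: [0.759, 0.651, 0.001, 0.001]
force: [-0.6, -0.9, 6.3]
finger_gap: 0.111
```

```bash
python3 m.py w15.png
```

```text
34.375 [ 0.5176 -0.0034  0.107 ] 81.29 [-0.63 -0.88  6.26] 0.111
ornament_center [(array([328.7, 324.1]), array([ 0.5176, -0.0028]), 0.78)]
stud [(array([328.7, 136.7]), array([0.5279, 0.0648]), 0.75)]
rest []
nest [(array([329. , 324.6]), array([ 0.5176, -0.0038]), 0.25)]
vise_pliers [(array([330.4, 124. ]), array([0.5293, 0.066 ]), 0.67)]
handle_grip []
```

View pics/w15.png

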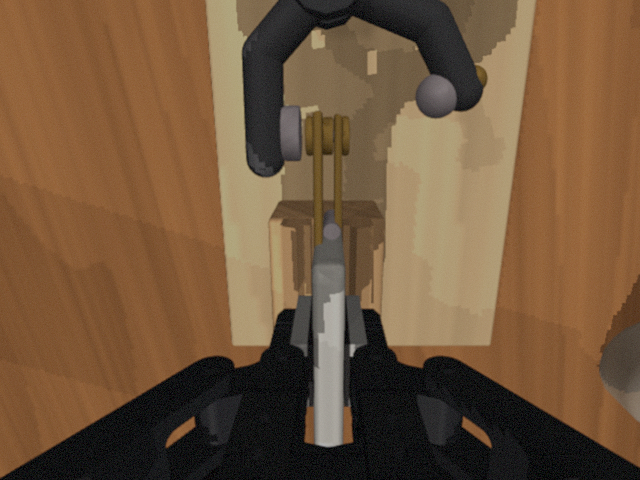

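Request:
play_rows(steps=[[[0, 0, -0.008, 0, 0, 0], [0, 0, -0.015, 0, 0, 0], [0, 0, -0.03, 0, 0, 0], [0, 0, -0.04, 0, 0, 0], [0, 0, -0.04, 0, 0, 0]]])

```text
t: 35.35
tcp_pos: [0.516, -0.003, 0.2404]
tool_rot: [0.759, 0.651, -0.0, -0.0]
force: [-0.1, 0.6, -2.4]
finger_gap: 0.114
```

Run:
```python
from h import *
print(manip.sense()['force'])
rows([.4987,-.3090,.235],97,8)
```

```text
[-0.09792748  0.62692161 -2.38144683]
at [ 0.516  -0.003   0.2404] yaw 81.29 tilt z [-1.e-03  2.e-04 -1.e+00]
[-0.0381  0.0037  0.0007] -1.96
[-0.0382  0.0023  0.0007] -1.96
[-0.0383  0.001   0.0007] -1.96
[-0.0383 -0.0003  0.0007] -1.96
[-0.0383 -0.0016  0.0007] -1.96
[-0.0382 -0.0029  0.0007] -1.96
[-0.0381 -0.0042  0.0007] -1.96
[-0.0379 -0.0055  0.0007] -1.96
```

Request:
play_rows(steps=[[[-0.038, 0.0035, 0, 0, 0, -1.9], [-0.038, 0.0025, 0, 0, 0, -2], [-0.0385, 0.001, 0, 0, 0, -2], [-0.0385, 0, 0, 0, 0, -2], [-0.0385, -0.0015, 0, 0, 0, -2], [-0.038, -0.003, 0, 0, 0, -2], [-0.038, -0.004, 0, 0, 0, -2], [-0.038, -0.0055, 0, 0, 0, -1.9], [0, 0, 0.04, 0, 0, 0], [0, 0, 0.02, 0, 0, 0]]])

```text
t: 36.6
tcp_pos: [0.4986, -0.3089, 0.1775]
tool_rot: [0.663, 0.749, 0.0, -0.002]
force: [0.3, 0.4, -2.9]
finger_gap: 0.11
```

Request:
play_rows(steps=[[[0, 0, 0, 0, 0, 0], [0, 0, 0, 0, 0, 0], [0, 0, 0, 0, 0, 0]]])

```text
t: 36.98
tcp_pos: [0.5008, -0.3096, 0.1803]
tool_rot: [0.662, 0.75, -0.0, 0.001]
force: [-0.3, 0.6, -3.5]
finger_gap: 0.107
```

Run:
```python
from h import *
P=[]
for i in range(4): P.append(manip.sense()['tcp_pos']); p=snap('wrist','w16.png' if i==0 else None)
print(np.round(P,4))
print(manip.sense()['t']);rows([.4987,-.3092,.09],97,1)
for l in('slot1','rack','stud','ornament_center','green_center','amber_center'):
    print(l,[(np.round(a['point'],1),onz(p,a['point'],.04).round(4)[:2],round(a['score'],2)) for a in manip.pinpoint(l,p)][:3])
```

```text
[[ 0.5008 -0.3096  0.1803]
 [ 0.5007 -0.3095  0.1802]
 [ 0.5006 -0.3095  0.1799]
 [ 0.5005 -0.3094  0.1797]]
37.175
at [ 0.5003 -0.3093  0.1796] yaw 97.1 tilt z [ 9.e-04 -9.e-04 -1.e+00]
[ 0.0004 -0.0017  0.0896] 0.1
slot1 [(array([329.4, 232.8]), array([ 0.5012, -0.3084]), 0.95), (array([  7. , 126.6]), array([ 0.2986, -0.2659]), 0.66)]
rack [(array([325.8, 213.8]), array([ 0.4973, -0.2961]), 0.61)]
stud [(array([327.1, 138.6]), array([ 0.4924, -0.2493]), 0.72)]
ornament_center []
green_center [(array([439.3, 238.9]), array([ 0.5732, -0.3037]), 0.89)]
amber_center [(array([213.5, 231.5]), array([ 0.4262, -0.3169]), 0.85)]
```

View pics/w16.png

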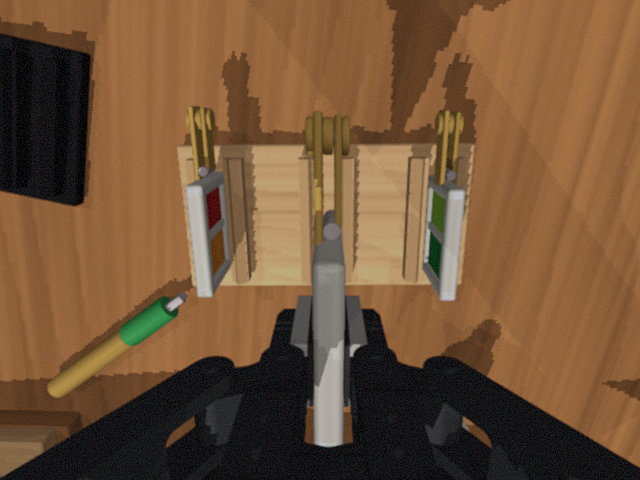

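Request:
play_rows(steps=[[[0, -0.0015, 0.03, 0, 0, 0.1], [0, 0, 0.03, 0, 0, 0], [0, 0, 0.025, 0, 0, 0], [0, 0, 0, 0, 0, 0], [0, 0, 0, 0, 0, 0], [0, 0, 0, 0, 0, 0]]])

```text
t: 38.22
tcp_pos: [0.4994, -0.3101, 0.0951]
tool_rot: [0.663, 0.749, -0.0, 0.001]
force: [0.1, -0.7, -2.9]
finger_gap: 0.106
```

Run:
```python
from h import *
snap('wrist','w17.png')
print(manip.sense()['t'],manip.sense()['force']);rows([.4987,-.3092,.062],97,1)
```

```text
38.275 [ 0.17960623  0.46602726 -3.15753796]
at [ 0.4992 -0.31    0.0951] yaw 96.99 tilt z [ 0.0019 -0.0017 -1.    ]
[ 0.0009 -0.0005  0.0331] -0.01
```

View pics/w17.png

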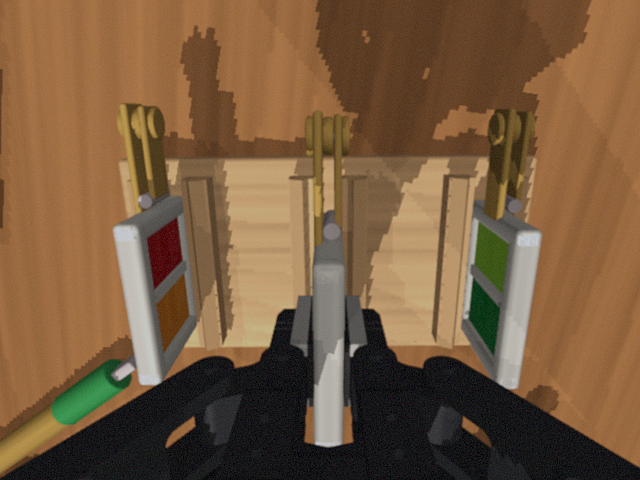

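Aligned between the slot rails (x≈290–366, ornament at ≈329). Inserting.

Request:
play_rows(steps=[[[0.001, -0.0005, 0.01, 0, 0, 0], [0, 0, 0.008, 0, 0, 0], [0, 0, 0.007, 0, 0, 0], [0, 0, 0.004, 0, 0, 0], [0, 0, 0, 0, 0, 0]]])

```text
t: 38.9
tcp_pos: [0.498, -0.3085, 0.0642]
tool_rot: [0.663, 0.749, 0.0, -0.0]
force: [0.8, 0.5, -3.2]
finger_gap: 0.107
```

Request:
play_rows(steps=[[[0, 0, 0.002, 0, 0, 0], [0, 0, 0.001, 0, 0, 0], [0, 0, 0, 0, 0, 0]]])

```text
t: 39.28
tcp_pos: [0.4981, -0.3086, 0.0621]
tool_rot: [0.663, 0.749, 0.0, 0.0]
force: [0.8, -0.9, -1.1]
finger_gap: 0.114
```

Request:
play_rows(steps=[[[0, 0, 0.001, 0, 0, 0], [0, 0, 0, 0, 0, 0]]])

```text
t: 39.52
tcp_pos: [0.4981, -0.3087, 0.062]
tool_rot: [0.663, 0.749, -0.0, 0.0]
force: [-0.9, 0.1, 5.2]
finger_gap: 0.111
```

Request:
play_rows(steps=[[[0, 0, 0, 0, 0, 0], [0, 0, 0, 0, 0, 0], [0, 0, 0, 0, 0, 0]]], fingers=0.4)

```text
t: 39.9
tcp_pos: [0.4979, -0.3085, 0.0607]
tool_rot: [0.663, 0.749, -0.0, -0.0]
force: [0.7, 0.2, 0.8]
finger_gap: 0.396
```

Request:
play_rows(steps=[[[0, 0, -0.02, 0, 0, 0], [0, 0, -0.04, 0, 0, 0], [0, 0, -0.05, 0, 0, 0], [0, 0, -0.05, 0, 0, 0], [0, 0, 0, 0, 0, 0], [0, 0, 0, 0, 0, 0]]])

```text
t: 40.65
tcp_pos: [0.4974, -0.308, 0.2203]
tool_rot: [0.663, 0.749, 0.0, -0.001]
force: [-0.1, 0.3, -0.6]
finger_gap: 0.398
```

Run:
```python
from h import *
print(manip.sense()['t'],manip.sense()['force'],manip.sense()['tcp_pos'])
for n in('wrist','side','top'): p=snap(n,n+'18.png')
im=cv2.imread('pics/side18.png');cv2.imwrite('pics/side18a.png',cv2.resize(im[190:320,200:470],(800,385),interpolation=cv2.INTER_CUBIC))
```

```text
40.65 [-0.09129531  0.31335739 -0.6435874 ] [ 0.49744952 -0.30803771  0.22034498]
```

View pics/wrist18.png

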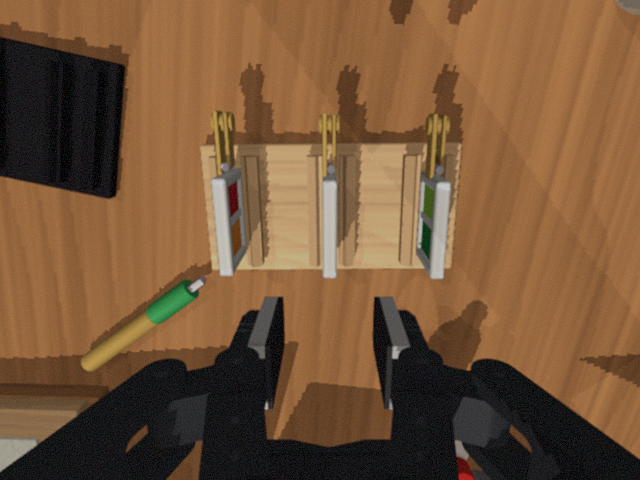

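View pics/side18a.png

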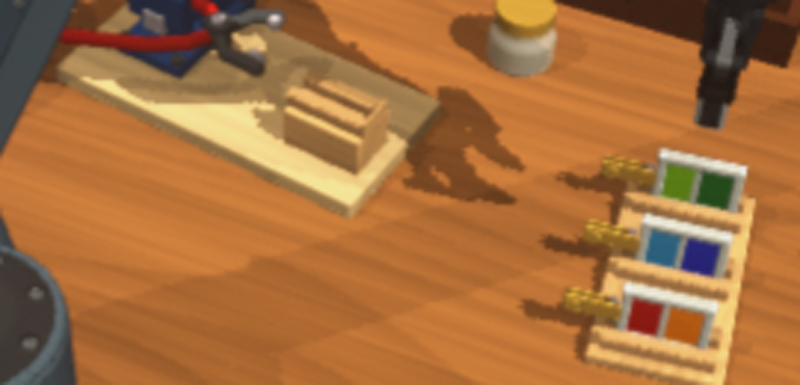

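View pics/top18.png

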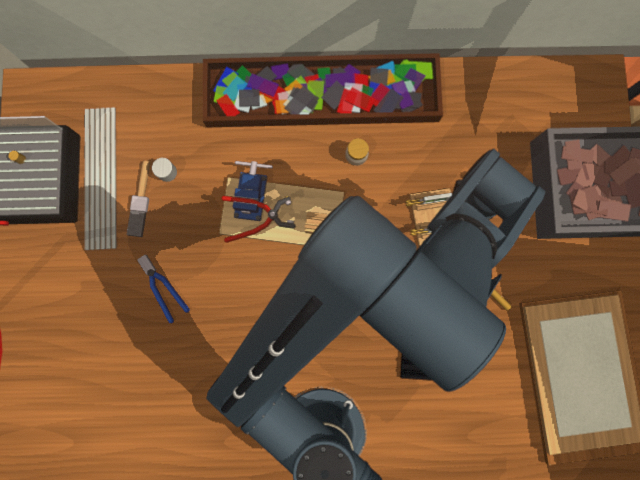

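The wrist view shows all three ornaments upright in the wooden rack. The blue one is in the middle slot at (329,225), and its clasp is shut like the other two. The handle is back open and the gripper is clear.

```bash
python3 -c "
from station import manip
print(manip.sign_off())"
```

```text
the job is handed in; nothing more can be done
None
```

The blue ornament's clasp is shut, and the ornament is standing upright back in the middle slot of the wooden rack. I handed the job in at about 40.7 s.

- **Rest:** I stood the ornament in the groove with its stud between the dies. It touched the floor at the expected height, and I let go of it there.
- **Pressing:** I pushed the handle in steps of 1–2 mm. The force rose to about 8–9 N, then fell to about 4 N with a small jump in position, which I took as the click.
- **Past the click:** I made one more step of about 1 mm before I had checked, and the force rose to about 6.5 N. That is well under the 16 N limit, but the push did not stop exactly at the click.
- **Handle:** I let it spring back before picking the ornament up again.

**Last checks:**
- The overhead and side pictures taken during the push were too coarse to tell whether the clasp had snapped. The wrist camera view after the handle was released showed it clearly: the leaf lay parallel and no pin was showing.
- The final wrist and side pictures show all three ornaments upright in the rack with their clasps shut. The handle was open, the gripper was clear, and nothing else I could see had moved.
- My estimate of the handle angle at the click was 0.57–0.58 rad, slightly above the stated 0.28–0.56. I put that down to my estimate of the rivet position.

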